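Tidy the hall shelf: fill the jar rack, stack the emptied basket, set out box and vase

TASK

Tidy the shelf: move the two shoe-cream jars out of the loose white basket into the two empty pockets of the wooden jar rack so that the rack is full, then stack the emptied basket squarely on the two-tier basket as its third level, fully seated. Lay the clip-lid button box flat behind the jar rack (on the side away from the robot), centred on it, long side parallel to the rack and about 4 cm clear of it, and stand the vase in front of the tier basket (on the robot's side), centred on it and about 3 cm clear of it; these two may be done at any time. Never tip the vase over, and leave the brush and the flat polish tin where they are.

Things in the scene. Friction and masses are not known exactly. Their poses are not given: they have to be found in the camera images.
- jar1: Shoe-cream jar, white with steel lid, upright cylinder 46 diameter x 54 high, 0.11 kg; the three are alike. Origin at the centre of its underside, z up. Two stand in the loose basket on its floor (z = 10), one either side of the partition, about 38 from it along the basket's y: close the fingers along the basket's x there. One stands in the rack. Which is which changes.
- jar2: Shoe-cream jar like jar1, 46 diameter x 54 high. Origin at the centre of its underside, z up. 
- jar3: Shoe-cream jar like jar1, 46 diameter x 54 high. Origin at the centre of its underside, z up. 
- rack: Wooden jar rack, fixed, 64 (x) x 182 (y) x 28 high: three square pockets 54 x 54 in a row, centres at y = -59, 0, +59, floor at z = 10, walls 5 thick, tops at z = 28; a jar in it stands 36 above the walls. Origin at the centre of its underside, z up. Its +x is its back, away from the robot (yaw within 0.22 rad).
- basket: Loose white tier basket, 0.16 kg, 120 (x) x 150 (y). Origin under its centre at the underside of its feet (tapered, 6 high, at x 47, y 62 from centre). Floor z = 6 to 10, walls 4 thick to z = 30, L corner posts (legs 20 x 4, flush outside) to z = 66. Partition 10 thick along x at y = 0, to z = 54, is its grip: close the fingers along y from above.
- tower: Two such levels stacked 60 apart, fixed, 120 (x) x 150 (y), post tops at z = 126. Origin on the shelf under its centre. A third level seats on the post tops with its feet inside the posts (4 play each way), flush, its origin at z = 120 here; either way round. Its -x side is its front, towards the robot (yaw within 0.22 rad).
- button_box: Clip-lid box of spare buttons, clear with a grey and white lid, 52 (its x) x 90 (its y) x 38 high, about 0.14 kg, lid clipped shut; grip it across its x. Origin at the centre of its underside, z up. 
- vase: Small blue ceramic vase, 112 high, diameter 44 at the foot, 54 at the belly (z = 30), straight neck 26 from z = 70 to 104, lip 32; about 0.17 kg. Grip the neck from above. Origin at the centre of its underside, z up. 
- brush: Wooden shoe brush with black bristles, loose, 42 x 120 x 44 high, lying bristles down behind the tower; to be left alone. Origin at the centre of its underside, z up. 
- polish_tin: Flat metal polish tin, loose, 72 diameter x 22 high, behind the loose basket; to be left alone. Origin at the centre of its underside, z up. 
There are look-alikes about, which are no part of the job. What is shaped like the jar3 but green or yellow is not meant. Leave any black look-alike of the basket alone.

How it is judged (in metres and radians):
On the way, in this order (a step that is already met when the one before it is completed fails the run):
1. all three jars stand in the three pockets of the rack (x of jar1 in the frame of rack between -0.008 and 0.008 m and z of jar1 in the frame of rack between 0.005 and 0.015 m and angle between each of jar1, jar2, jar3's own z axis and vertical below 0.12 rad and (y of jar1 in the frame of rack between -0.067 and -0.051 m or y of jar1 in the frame of rack between -0.008 and 0.008 m or y of jar1 in the frame of rack between 0.051 and 0.067 m) and x of jar2 in the frame of rack between -0.008 and 0.008 m and z of jar2 in the frame of rack between 0.005 and 0.015 m and (y of jar2 in the frame of rack between -0.067 and -0.051 m or y of jar2 in the frame of rack between -0.008 and 0.008 m or y of jar2 in the frame of rack between 0.051 and 0.067 m) and x of jar3 in the frame of rack between -0.008 and 0.008 m and z of jar3 in the frame of rack between 0.005 and 0.015 m and (y of jar3 in the frame of rack between -0.067 and -0.051 m or y of jar3 in the frame of rack between -0.008 and 0.008 m or y of jar3 in the frame of rack between 0.051 and 0.067 m)), for 0.2 s.
2. the emptied basket sits on the tower as its third level (x of basket in the frame of tower between -0.008 and 0.008 m and y of basket in the frame of tower between -0.008 and 0.008 m and z of basket in the frame of tower between 0.116 and 0.124 m and angle between the y axis of basket and the y axis of tower, either way round below 0.1 rad and angle between basket's own z axis and vertical below 0.06 rad), for 0.2 s.
At the end, for the whole second after the job is handed in: All 3 jars upright in the rack pockets (8 mm); basket level and seated on the tower (8 mm, 0.1 rad); box flat behind the rack, centred, 40 mm clear (15 mm, 0.2 rad); vase upright in front of the tower, centred, belly 30 mm clear (15 mm); all released, at rest (all of step 1 and all of step 2 and x of button_box in the frame of rack between 0.083 and 0.113 m and y of button_box in the frame of rack between -0.015 and 0.015 m and height (world z) of button_box between -0.005 and 0.005 m and angle between the y axis of button_box and the y axis of rack, either way round below 0.2 rad and angle between each of button_box, vase's own z axis and vertical below 0.1 rad and x of vase in the frame of tower between -0.132 and -0.102 m and y of vase in the frame of tower between -0.015 and 0.015 m and height (world z) of vase between -0.005 and 0.005 m and linear speed of each of jar1, jar2, jar3, basket, button_box, vase below 0.02 m/s and contact force between each of jar1, jar2, jar3, basket, button_box, vase and the fingers below 0.05 N); the robot touches nothing.
It fails at once if the vase is tipped over (angle between vase's own z axis and vertical above 0.7 rad).
It fails at once if the shoe brush is pushed away (over 20 mm) (distance of brush from where it was at the start of the episode above 0.02 m).
It fails at once if the polish tin is pushed away (over 20 mm) (distance of polish_tin from where it was at the start of the episode above 0.02 m).
It also fails if it takes over 136 s, if anything falls off the work surface, if the arm or the gripper's body presses on something with over 40 N, if the wrist force passes 120 N, or if a joint passes its speed limit or range.

ROBOT

A 6-joint arm with a two-finger parallel gripper is mounted at the origin on the work surface. World frame = base frame: x ahead of the robot, y to its left, z up, the work surface at z = 0. Lengths are in mm, angles in rad, forces in N, time in s.
With the tool pointing down it reaches from about 300 to 775 mm from the base axis. Payload 14.6 kg.
Tool frame: the origin (TCP) lies midway between the tips of the shut fingers; the grasp point (between the pads) lies 19 mm behind it (pinch_z is the distance from the TCP to the grasp point, in mm); z points along the fingers, y is the direction in which the jaws open and shut (so a half turn about z gives the same grasp; the last joint's range is limited). The gripper opens to 94 mm and grips with 3 to 60 N. Pads are 16 mm wide; open, the fingers measure 119 mm over their backs; the gripper's body (75 mm by 177 mm) begins 78 mm behind the grasp point.
Start: joints at [1.235, 0.3, 1.521, -0, 1.321, -0.067], TCP at [146.064, 530.24, 205.446] pointing down, gripper open.
Joint ranges: [-3.03, 3.03], [-0.79, 2.21], [0.23, 2.52], [-1.04, 4.18], [0, 3.07], [-2.55, 2.55]. Speed limits (rad/s): [2.22, 2.22, 2.57, 3.14, 3.14, 3.14].

INTERFACE

Orientations are given as [roll, pitch, yaw] about the fixed x, y, z axes, in that order (R = Rz(yaw) Ry(pitch) Rx(roll)).
In Python, from cell import read_state, camera, sign_off, pinch_z gives the robot as it stands. The module is installed in compiled form; this text tells all that it offers.
- The arm moves only by the tool servo_tool, never from a script. Its argument "series" is a list of rows, each a list of 6 numbers: the shift along the tool's x, y, z in cm, then the turn, a rotation vector about the tool's x, y, z in rad. In form: [[tx, ty, tz, rx, ry, rz], ...]. A call has exactly 10 rows; each row is the pose to reach, as a shift and turn from the pose commanded when the call began, along the tool's axes at that moment; what a row does not reach only later rows make up. A row lasts 1/12 s, in which the tool goes at most 41.7 mm and 7.16 degrees, less where a joint would pass 70% of its speed; a pose out of reach is approached as far as the arm can. A call with a gripper value outside its range is refused whole. "gripper" is the finger opening in cm, from 0 to 9.4, set as the call begins (left out, the last holds). The fingers move at their own pace and stop on an object; "grip_force" is the grip in N (left out, the last holds). Time passes only in rows, so rows that repeat a pose let the fingers close, or fill a call up. It gives the time, the measured TCP pose, the force and the opening at its end, in the units of the state.
- read_state(): the state, without advancing time (a new reading comes with each control period).
- camera(name): name is "scene" or "side" or "wrist"; returns a dict with "pixels" (384x512x3 uint8, red, green, blue), "fx", "fy", "cx", "cy" (pixels), "pose" (4x4, takes a point from camera to world coordinates); the wrist camera has in their place "mount" (4x4, takes a point from camera to tool coordinates, whose origin is the TCP and whose axes are the flange's). Camera axes: x right, y down, z forward; pixel columns grow to the right and rows downward; lengths in mm; the calibration is good to about 2 mm. A picture is of the moment at which its call begins: read the wrist's pose just before it. There is no depth.
- sign_off(): hands the job in, once; it reports no verdict.
The state is a dict: "clock": time; "joints": joint angles; "qd": joint speeds; "effort": joint torques, N m; "eef_pos": TCP position; "eef_rot": TCP orientation; "wrist_force": force on the tool from outside, world axes, zero at the start; "moment": the same for the moment, N m; "finger_gap": finger opening in mm.
Only numpy, scipy, OpenCV 4.12 (cv2) and the standard library are available. Lean on these libraries where they do the work, as an engineer would, in place of code of your own. Each camera call takes 0.05 s, during which the arm holds its last target.

## Working session

There is one attempt and no reset: what is moved stays moved. The work goes in short steps, Python scripts to look and compute and a tool call to move; the robot and the scene stay as the last step left them, time stands still between calls to the robot, and variables do not carry over. Pictures are saved under pics/ and viewed, and the job is handed in when it is done.

Besides the shell and the picture viewer there is one more tool, called after "Emit:" as name([rows], argument=value, ...), one row to a line, values as JSON. servo_tool: Moves the arm, as the interface text tells. Its arguments: {"type":"object","properties":{"series":{"type":"array"},"gripper":{"type":"number"},"grip_force":{"type":"number"}},"required":["series"]}

```bash
mkdir -p pics; python3 - <<'E'
from cell import *
import cv2,numpy as np
s=read_state();print({k:np.round(v,3).tolist() for k,v in s.items()},pinch_z)
for n in ["scene","side","wrist"]:
    c=camera(n);cv2.imwrite(f"pics/{n}0.png",cv2.resize(c["pixels"][:,:,::-1],(800,600),interpolation=cv2.INTER_CUBIC))
    print(n,c["fx"],c["fy"],c["cx"],c["cy"],np.round(c.get("pose",c.get("mount")),4).tolist())
E
```

```text
{'clock': 0.0, 'joints': [1.235, 0.3, 1.522, -0.0, 1.321, -0.067], 'qd': [-0.0, 0.0, 0.0, 0.002, 0.0, -0.0], 'effort': [0.001, -53.179, -35.276, 0.071, 0.024, -0.0], 'eef_pos': [145.978, 530.004, 204.896], 'eef_rot': [-3.14, -0.0, 2.873], 'wrist_force': [0.92, -0.67, 0.748], 'moment': [-0.049, -0.05, 0.015], 'finger_gap': 93.615} 18.8
scene 374.95918911744934 374.95918911744934 259.6801651687731 198.64673839821486 [[0.3201, 0.7556, -0.5715, 1039.9209], [0.9474, -0.2515, 0.1981, -128.5343], [0.006, -0.6048, -0.7963, 809.7183], [0.0, 0.0, 0.0, 1.0]]
side 397.4039023873012 397.4039023873012 254.59542412847736 191.57831073320767 [[0.7079, -0.5482, 0.4453, 79.8566], [-0.7063, -0.5483, 0.4478, -384.7196], [-0.0013, -0.6315, -0.7754, 763.9796], [0.0, 0.0, 0.0, 1.0]]
wrist 312.83086950665256 312.83086950665256 259.8663865346823 197.88329566258187 [[0.0007, -0.9627, -0.2705, 77.7864], [1.0, 0.0005, 0.0006, 0.1293], [-0.0005, -0.2705, 0.9627, -179.084], [0.0, 0.0, 0.0, 1.0]]
```

View pics/scene0.png

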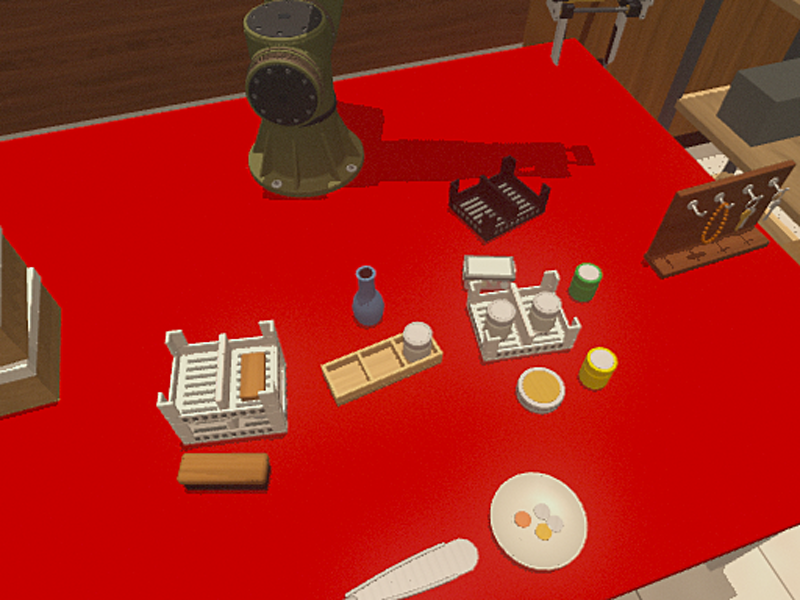

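View pics/side0.png

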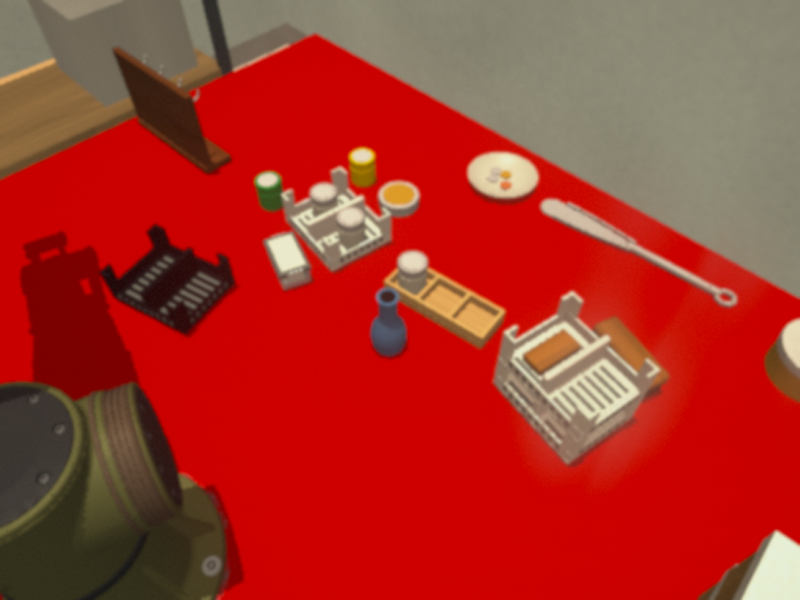

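View pics/wrist0.png

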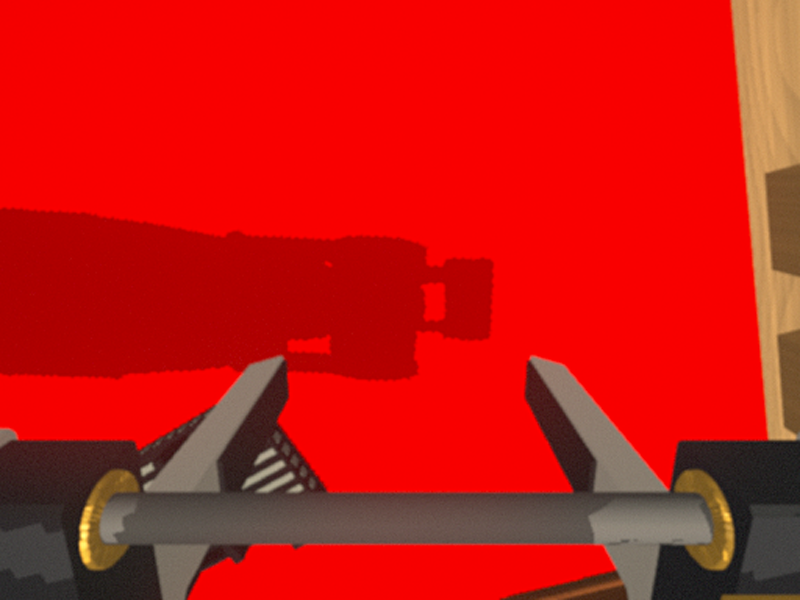

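The look-alikes, in scene0 pixels:
- **Jars:** white ones at (500,312), (546,308) and in the rack at (418,338). Green (586,280) and yellow (598,366) are decoys.
- **Baskets:** loose white at (520,320), two-tier white at (222,390) and black decoy at (498,200).
- **Brown objects:** brush at (222,470), and a brown block inside the tower.
- **Flat round objects:** polish tin at (541,388), and a plate.

I choose the white jars in the loose white basket. Next I'll take enlarged crops to measure them.

```bash
python3 - <<'E'
from cell import *
import cv2,numpy as np,pickle
C={}
for n in ["scene","side"]:
    a=[camera(n) for _ in range(2)];C[n]=a[0];C[n]["pixels"]=np.mean([x["pixels"] for x in a],0).astype(np.uint8)
pickle.dump(C,open("cams.pkl","wb"))
def crop(n,x0,y0,w,h,k,name):
    im=C[n]["pixels"][y0:y0+h,x0:x0+w,::-1]
    im=cv2.resize(im,None,fx=k,fy=k,interpolation=cv2.INTER_CUBIC)
    for i in range(0,w,10):
        cv2.line(im,(i*k,0),(i*k,6 if (x0+i)%50 else 14),(255,255,255),1)
        if (x0+i)%20==0: cv2.putText(im,str(x0+i),(i*k+1,22),0,.35,(255,255,255),1)
    for i in range(0,h,10):
        cv2.line(im,(0,i*k),(6,i*k),(255,255,255),1)
        if (y0+i)%20==0: cv2.putText(im,str(y0+i),(8,i*k+4),0,.35,(255,255,255),1)
    cv2.imwrite(f"pics/{name}.png",im)
crop("scene",290,150,110,120,5,"c_basket")
crop("scene",200,160,100,100,6,"c_rack")
crop("scene",100,200,90,115,5,"c_tower")
crop("side",160,90,120,110,5,"d_basket")
crop("side",230,150,110,80,7,"d_rack")
crop("side",305,180,130,120,5,"d_tower")
E
```

```text
(no output)
```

View pics/c_basket.png

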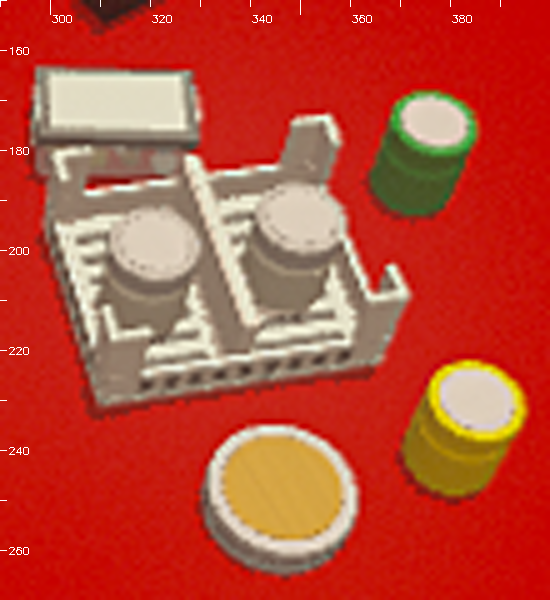

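View pics/c_rack.png

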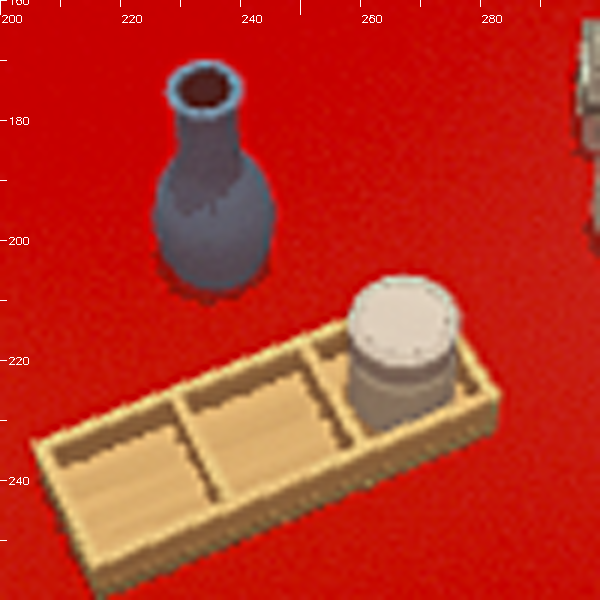

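View pics/c_tower.png

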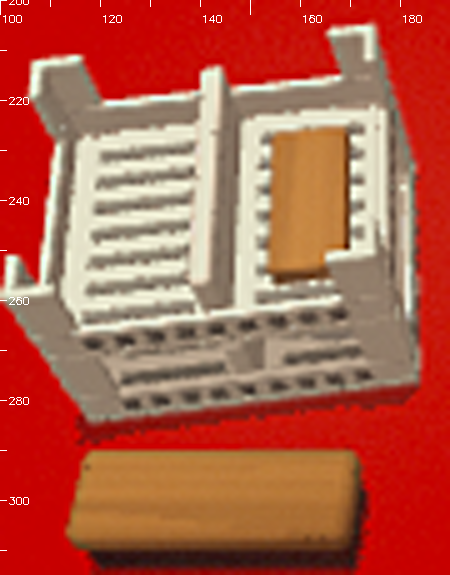

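View pics/d_basket.png

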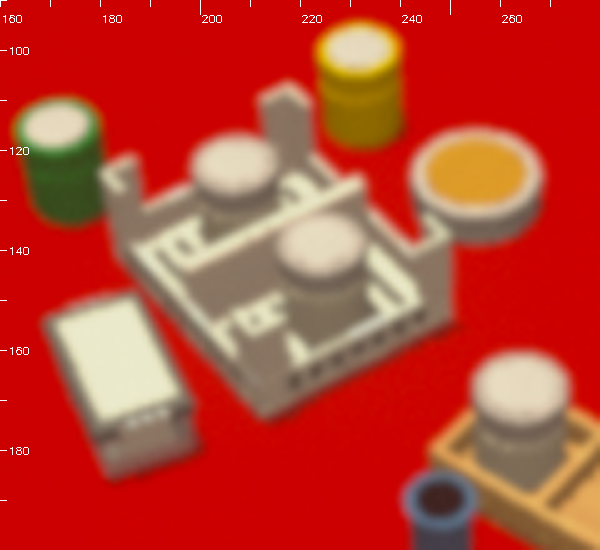

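View pics/d_rack.png

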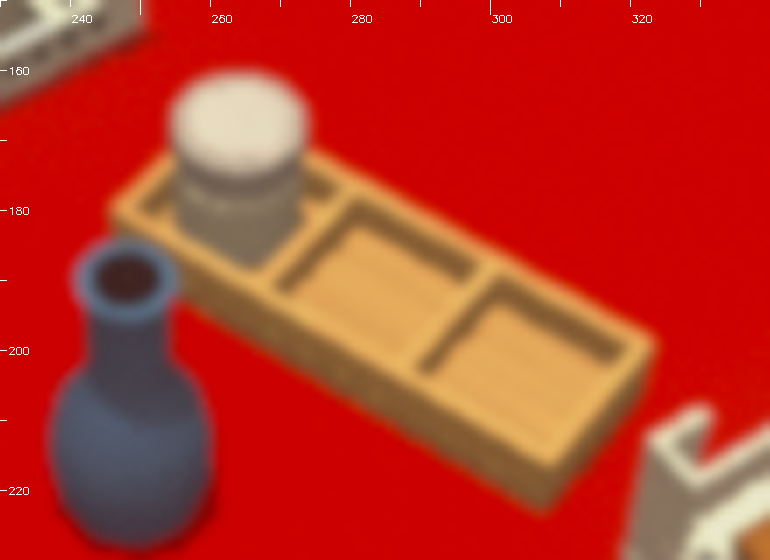

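View pics/d_tower.png

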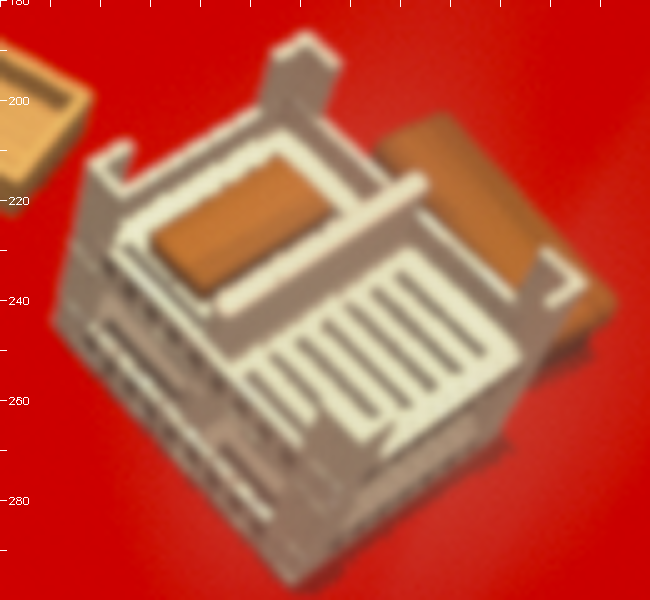

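```bash
cat > fit.py <<'E'
import numpy as np,pickle
from scipy.optimize import least_squares
C=pickle.load(open("cams.pkl","rb"))
def proj(c,P):
    T=np.linalg.inv(c["pose"]);q=T[:3,:3]@P+T[:3,3]
    return np.array([c["fx"]*q[0]/q[2]+c["cx"],c["fy"]*q[1]/q[2]+c["cy"]])
def px(x0,y0,k,X,Y): return np.array([x0+(X+.5)/k-.5,y0+(Y+.5)/k-.5])
def fit(obs,g,yaw=True):
    # obs: (cam, pixel, local xyz)
    def R(p):
        a=p[2] if yaw else 0;c,s=np.cos(a),np.sin(a);r=[]
        for n,uv,L in obs:
            P=np.array([p[0]+c*L[0]-s*L[1],p[1]+s*L[0]+c*L[1],L[2]]);r.append(proj(C[n],P)-uv)
        return np.ravel(r)
    s=least_squares(R,g,loss="soft_l1");return s.x,R(s.x).reshape(-1,2)
S=lambda x0,y0,k,n:(lambda X,Y,*L:(n,px(x0,y0,k,X,Y),L))
if __name__=="__main__":
    np.set_printoptions(precision=2,suppress=True)
    cb=S(290,150,5,"scene");cr=S(200,160,6,"scene");ct=S(100,200,5,"scene")
    db=S(160,90,5,"side");dr=S(230,150,7,"side");dt=S(305,180,5,"side")
    J={}
    J["basket"]=[cb(108,338,60,-75,66),cb(98,408,60,-75,6),cb(408,292,60,75,66),cb(378,372,60,75,6),cb(333,118,-60,75,66),cb(55,155,-60,-75,66),
      db(288,83,60,75,66),db(102,177,-60,75,66),db(452,238,60,-75,66),db(265,420,-60,-75,6)]
    J["tower"]=[ct(33,63,-60,-75,126),ct(373,27,-60,75,126),ct(12,297,60,-75,126),ct(90,422,60,-75,6),ct(418,382,60,75,6),
      dt(307,32,60,75,126),dt(87,160,-60,75,126),dt(587,283,60,-75,126),dt(290,585,-60,-75,6),dt(52,320,-60,75,6)]
    J["rack"]=[cr(35,445,-32,-91,28),cr(97,565,32,-91,28),cr(500,395,32,91,28),cr(103,598,32,-91,0),cr(497,428,32,91,0),
      dr(110,208,-32,91,28),dr(657,343,32,-91,28),dr(553,468,-32,-91,28),dr(543,513,-32,-91,0)]
    J["box"]=[db(46,318,-26,45,38),db(133,292,26,45,38),db(190,400,26,-45,38),db(103,437,-26,-45,38),
      cb(36,67,-26,-45,38),cb(192,68,-26,45,38),cb(200,138,26,45,38),cb(35,138,26,-45,38)]
    for k,o in J.items():
        p,r=fit(o,[450,50,0]);print(k,p);print(r.T)
    for k,o in dict(jL=[cb(154,242,0,0,64),db(322,243,0,0,64)],jR=[cb(299,217,0,0,64),db(234,160,0,0,64)],jrack=[cr(404,322,0,0,64),dr(238,123,0,0,64)],
       vase=[cr(205,89,0,0,112),dr(126,280,0,0,112)],green=[cb(434,125,0,0,54),db(57,127,0,0,54)],tin=[cb(283,492,0,0,22),db(477,174,0,0,22)],yellow=[cb(480,400,0,0,54),db(360,48,0,0,54)]).items():
        p,r=fit(o,[450,50],False);print(k,p,r.ravel())
E
python3 fit.py
```

```text
basket [552.52 239.03  12.41]
[[ 0.28 -0.47 -0.18  0.16 -1.12 -0.95  0.64 -0.47 -0.21 -0.6 ]
 [ 0.73  0.12  1.33 -1.08 -0.4  -0.46 -0.08 -1.62 -0.83 -0.79]]
tower [ 549.05 -232.06  119.19]
[[-0.2  -0.04 -2.43 -0.5   0.03 -0.26 -0.28 -0.35 -0.47 -0.28]
 [-0.45 -0.42  0.6   0.54  0.47 -0.28  0.09 -0.37 -0.31  0.08]]
rack [557.21  -0.88   6.43]
[[-0.56 -0.71 -0.14 -0.68 -0.25 -0.58 -1.03 -0.61 -0.41]
 [-0.02  0.73 -0.12  0.88  0.41  0.16 -0.63 -0.79 -0.2 ]]
box [438.7  232.06  -0.33]
[[-1.58  0.25  1.23 -1.43 -1.34 -0.26  0.13 -0.15]
 [-0.28 -1.35  0.13 -0.33  0.02  0.1   0.32  0.03]]
jL [551.21 200.72] [-0.36  0.23 -0.3  -0.41]
jR [559.8  278.49] [0.17 0.07 0.01 0.3 ]
jrack [551.59  58.88] [-0.32 -0.23  0.03 -0.54]
vase [448.14   7.42] [-0.45  0.06 -0.21 -0.42]
green [518.61 380.24] [-0.31 -0.23  0.07 -0.68]
tin [680.44 216.59] [-0.3  -0.25  0.11 -0.86]
yellow [681.06 313.67] [-0.35  0.36 -0.45 -0.44]
```

```bash
cat > h.py <<'E'
from cell import *
import numpy as np,cv2,pickle
from scipy.spatial.transform import Rotation as Ro
np.set_printoptions(precision=3,suppress=True)
def pose():
    s=read_state();return np.array(s["eef_pos"]),Ro.from_euler("xyz",s["eef_rot"]),s
def go(*ts):
    p,R,s=pose();print("t",round(s["clock"],2),"pos",p.round(1),"rot",np.round(s["eef_rot"],4),"gap",s["finger_gap"],"F",np.round(s["wrist_force"],1))
    for x,y,z,yaw in ts:
        T=Ro.from_euler("xyz",[np.pi,0,yaw]);print((x,y,z,round(yaw,3)),"->",(R.inv().apply(np.array([x,y,z])-p)/10).round(2).tolist(),(R.inv()*T).as_rotvec().round(3).tolist())
def wcam(name,x0=0,y0=0,w=512,h=384,k=None):
    p,R,s=pose();c=camera("wrist");M=np.array(c["mount"]);T=np.eye(4);T[:3,:3]=R.as_matrix();T[:3,3]=p
    c["pose"]=T@M;pickle.dump(c,open(f"{name}.pkl","wb"));crop(c,name,x0,y0,w,h,k)
def crop(c,name,x0=0,y0=0,w=512,h=384,k=None):
    k=k or min(800/w,600/h)
    im=cv2.resize(np.ascontiguousarray(c["pixels"][y0:y0+h,x0:x0+w,::-1]),(int(w*k),int(h*k)),interpolation=cv2.INTER_CUBIC)
    cv2.imwrite(f"pics/{name}.png",im);print("crop",x0,y0,"k",k)
E
python3 -c "
from h import *
go((552,140,220,np.pi/2))"
```

```text
t 0.35 pos [146.  530.2 205.3] rot [-3.141  0.     2.873] gap 93.92395222718974 F [ 0.3 -0.1 -0.3]
(552, 140, 220, 1.571) -> [-49.5, -26.84, -1.46] [-0.0, 0.0, 1.302]
```

Emit:
servo_tool([
  [-4,-2,-0.2,0,0,0.1],
  [-8,-4.3,-0.3,0,0,0.2],
  [-12,-6.5,-0.4,0,0,0.3],
  [-16,-8.7,-0.5,0,0,0.4],
  [-20,-10.8,-0.6,0,0,0.5],
  [-23.5,-12.7,-0.7,0,0,0.6],
  [-27,-14.6,-0.9,0,0,0.7],
  [-30.5,-16.5,-1,0,0,0.8],
  [-34,-18.4,-1.1,0,0,0.9],
  [-37.5,-20.3,-1.2,0,0,1.0],
], gripper=6, grip_force=20)

```text
clock: 1.18
eef_pos: [447.7, 240.1, 217.5]
eef_rot: [3.141, -0.0, 1.868]
wrist_force: [-0.4, 1.7, 0.1]
finger_gap: 60.4
```

```bash
python3 -c "
from h import *
go((552,140,220,np.pi/2))"
```

```text
t 1.18 pos [447.7 240.1 217.5] rot [ 3.141 -0.     1.868] gap 60.41003104617467 F [-0.4  1.7  0.1]
(552, 140, 220, 1.571) -> [-12.62, 7.05, -0.25] [0.0, -0.0, 0.297]
```

Emit:
servo_tool([
  [-2.5,1.4,0,0,0,0.06],
  [-5.5,3.1,-0.1,0,0,0.12],
  [-8.5,4.7,-0.2,0,0,0.18],
  [-11,6.1,-0.2,0,0,0.25],
  [-12.6,7.0,-0.2,0,0,0.297],
  [-12.6,7.0,-0.2,0,0,0.297],
  [-12.6,7.0,-0.2,0,0,0.297],
  [-12.6,7.0,-0.2,0,0,0.297],
  [-12.6,7.0,-0.2,0,0,0.297],
  [-12.6,7.0,-0.2,0,0,0.297],
])

```text
clock: 2.02
eef_pos: [550.3, 143.2, 219.4]
eef_rot: [3.141, -0.0, 1.578]
wrist_force: [-0.4, -0.3, -1.0]
finger_gap: 60.0
```

```bash
python3 -c "
from h import *
wcam('w1')
go((557,-90,220,np.pi/2))"
```

```text
crop 0 0 k 1.5625
t 2.07 pos [550.4 143.1 219.4] rot [ 3.141 -0.     1.577] gap 60.119208777857985 F [-0.4  0.1 -0.4]
(557, -90, 220, 1.571) -> [-23.31, 0.51, -0.06] [0.0, -0.0, 0.007]
```

View pics/w1.png

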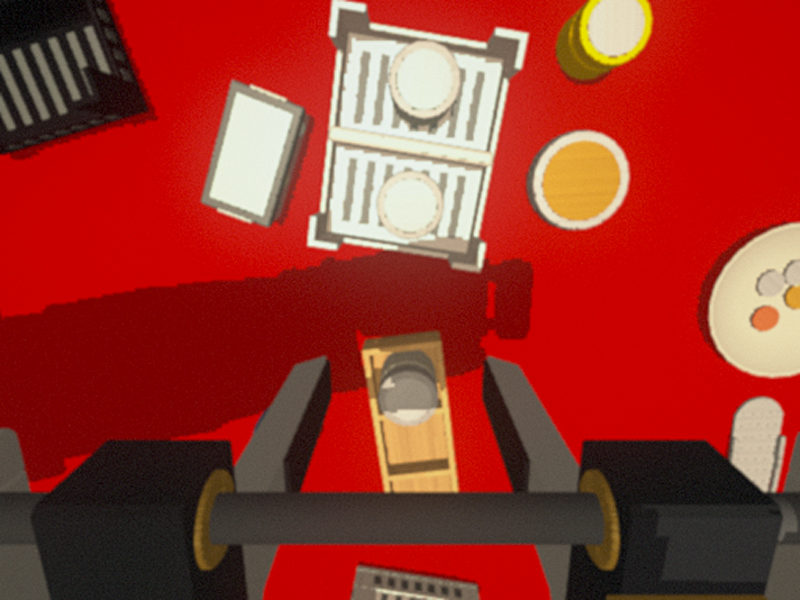

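```bash
python3 -c "
from h import *
c=pickle.load(open('w1.pkl','rb'));crop(c,'w1b',190,0,160,180,3.3333333);crop(c,'w1c',120,40,90,110,5)"
```

```text
crop 190 0 k 3.3333333
crop 120 40 k 5
```

View pics/w1b.png

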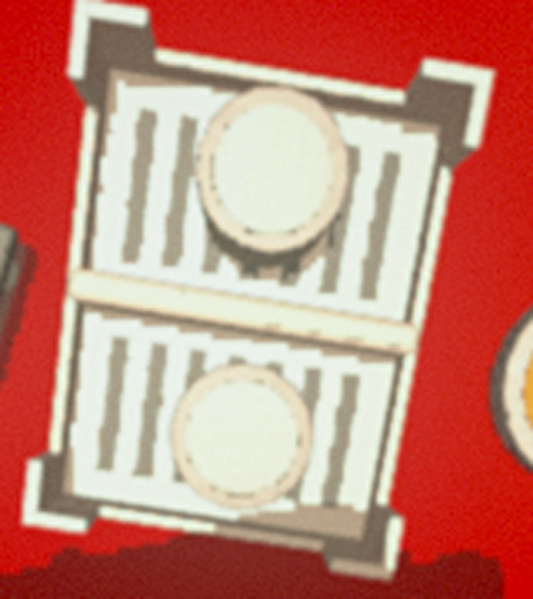

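View pics/w1c.png

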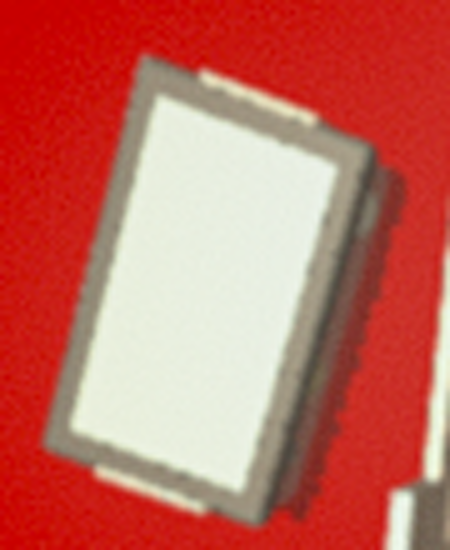

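Emit:
servo_tool([
  [-2,0,0,0,0,0],
  [-5,0.1,0,0,0,0],
  [-9,0.2,0,0,0,0],
  [-13,0.3,0,0,0,0],
  [-17,0.4,0,0,0,0],
  [-20.5,0.4,0,0,0,0],
  [-22.5,0.4,0,0,0,0],
  [-23,0.4,0,0,0,0],
  [-23,0.4,0,0,0,0],
  [-23,0.4,0,0,0,0],
])

```text
clock: 2.9
eef_pos: [556.0, -86.6, 219.3]
eef_rot: [3.142, -0.0, 1.576]
wrist_force: [-0.7, -0.1, -0.7]
finger_gap: 60.0
```

```bash
python3 -c "
from h import *
wcam('w2')
go((545,-320,220,np.pi/2))"
```

```text
crop 0 0 k 1.5625
t 2.95 pos [556.  -86.2 219.3] rot [ 3.142 -0.     1.577] gap 59.98951372554566 F [-0.3 -0.8  0.3]
(545, -320, 220, 1.571) -> [-23.37, -1.25, -0.08] [0.0, -0.0, 0.006]
```

View pics/w2.png

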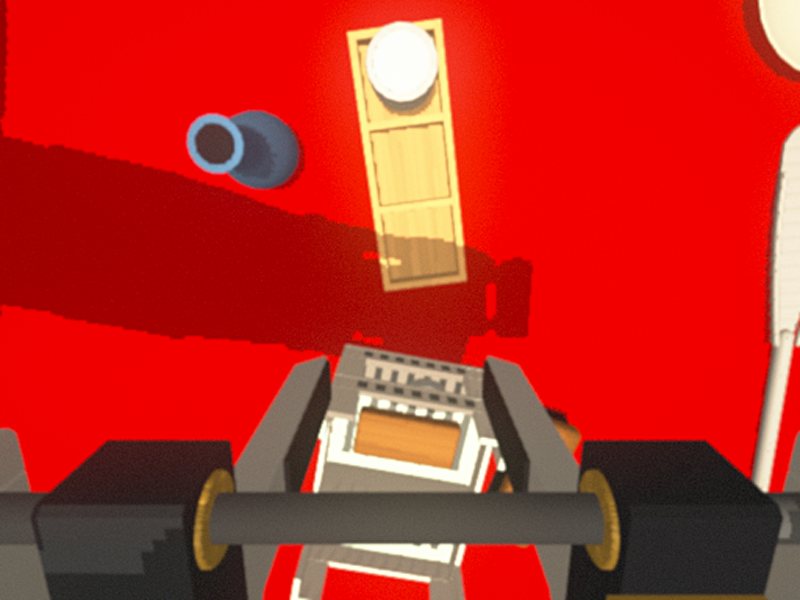

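```bash
python3 -c "
from h import *
c=pickle.load(open('w2.pkl','rb'));crop(c,'w2b',210,5,100,185,3.2);crop(c,'w2c',110,60,90,70,6)"
```

```text
crop 210 5 k 3.2
crop 110 60 k 6
```

View pics/w2b.png

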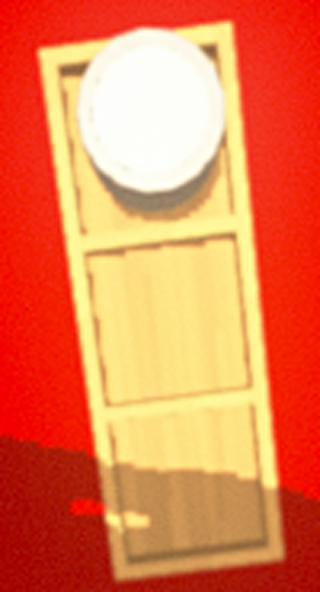

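View pics/w2c.png

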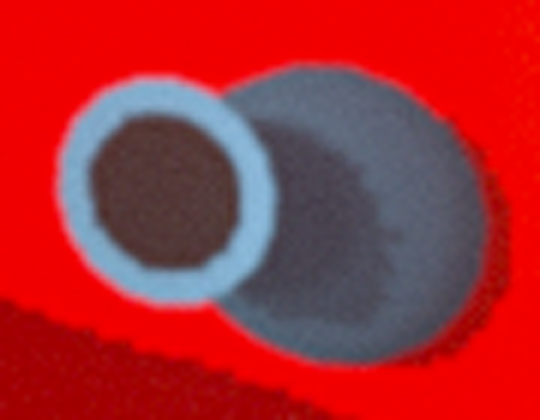

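Emit:
servo_tool([
  [-2,0,0,0,0,0],
  [-5,-0.2,0,0,0,0],
  [-9,-0.4,0,0,0,0],
  [-13,-0.6,0,0,0,0],
  [-17,-0.9,0,0,0,0],
  [-20.5,-1.2,0,0,0,0],
  [-22.5,-1.2,0,0,0,0],
  [-23,-1.2,0,0,0,0],
  [-23,-1.2,0,0,0,0],
  [-23,-1.2,0,0,0,0],
])

```text
clock: 3.78
eef_pos: [545.7, -316.0, 219.1]
eef_rot: [-3.142, -0.0, 1.577]
wrist_force: [0.1, -0.1, 0.6]
finger_gap: 60.2
```

```bash
python3 -c "
from h import *
wcam('w3',180,0,200,220,2.7)
go((448,7,220,np.pi/2))"
```

```text
crop 180 0 k 2.7
t 3.83 pos [ 545.7 -315.8  219.3] rot [ 3.142 -0.     1.578] gap 59.98002108842426 F [ 0.5 -0.4  0.8]
(448, 7, 220, 1.571) -> [32.34, -9.55, -0.06] [0.0, -0.0, 0.007]
```

View pics/w3.png

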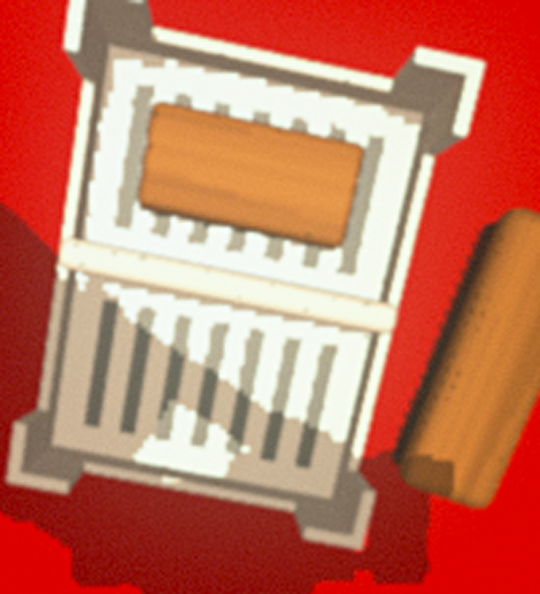

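```bash
cat > fit2.py <<'E'
from h import *
import fit
from fit import *
for n in ["w1","w2","w3"]: fit.C[n]=pickle.load(open(n+".pkl","rb"))
a=S(190,0,3.3333,"w1");b=S(120,40,5,"w1");r=S(210,5,3.2,"w2");v=S(110,60,6,"w2");t=S(180,0,2.7,"w3")
J=dict(basket=[a(495,70,60,75,66),a(22,525,-60,-75,66),a(393,578,60,-75,66),a(75,0,-60,75,66)],
box=[b(140,52,-26,45,38),b(375,147,26,45,38),b(262,525,26,-45,38),b(43,447,-26,-45,38)],
rack=[r(38,48,-32,91,28),r(233,22,32,91,28),r(285,558,32,-91,28),r(115,580,-32,-91,28)],
tower=[t(487,62,60,75,126),t(7,487,-60,-75,126),t(362,550,60,-75,126),t(70,-2,-60,75,126)])
for k,o in J.items():
    p,e=fit.fit(o,[500,0,-0.1]);print(k,p,"\n",e.T)
for k,o in dict(jU=[a(272,168,0,0,64)],jD=[a(241,435,0,0,64)],jr=[r(152,110,0,0,64)],vase=[v(167,190,0,0,112)],belly=[v(345,215,0,0,32)]).items():
    p,e=fit.fit(o,[500,0],False);print(k,p)
E
python3 fit2.py
```

```text
Traceback (most recent call last):
  File "fit2.py", line 4, in <module>
    for n in ["w1","w2","w3"]: fit.C[n]=pickle.load(open(n+".pkl","rb"))
                               ^^^^^
AttributeError: 'function' object has no attribute 'C'
```

```bash
sed -i 's/^import fit$//; s/fit\.C/C/; s/fit\.fit/fit/' fit2.py; python3 fit2.py
```

```text
basket [554.169 238.829  -0.143] 
 [[-0.588  0.564 -0.039  0.1  ]
 [-0.016 -0.037  0.705 -0.497]]
box [441.328 231.896  18.503] 
 [[ 0.287  0.436 -0.12  -0.747]
 [-0.938 -1.564  2.163  1.673]]
rack [559.77   -2.026   0.133] 
 [[ 0.525 -0.402 -0.414  0.294]
 [ 0.286 -0.192  0.087 -0.248]]
tower [ 550.265 -234.584   -6.46 ] 
 [[-1.988  0.466  0.429  0.181]
 [ 0.497  0.248  0.493 -7.792]]
jU [561.602 278.657]
jD [553.192 201.679]
jr [553.558  58.57 ]
vase [450.249   7.169]
belly [453.164   7.21 ]
```

```bash
sed -i 's/,t(70,-2,-60,75,126)\]/]/' fit2.py; python3 fit2.py | grep -A2 tower; python3 -c "
from h import *
go((449.3,7.3,220,np.pi/2),(449.3,7.3,73,np.pi/2))
def tf(p,l):
  c,s=np.cos(p[2]),np.sin(p[2]);return p[0]+c*l[0]-s*l[1],p[1]+s*l[0]+c*l[1]
T=(549.7,-233,-.18);R=(558.7,-1.5,.138)
print('vase',tf(T,(-117,0)),'box',tf(R,(98,0)),'p0',tf(R,(0,0)),'p-',tf(R,(0,-59)),'p+',tf(R,(0,59)))
"
```

```text
tower [ 678.395 -366.337 -122.142] 
 [[ -0.411 261.08   -1.001]
 [311.213 -24.265   0.458]]
t 3.83 pos [ 545.7 -315.8  219.3] rot [ 3.142 -0.     1.578] gap 59.98002108842426 F [ 0.5 -0.4  0.8]
(449.3, 7.3, 220, 1.571) -> [32.37, -9.42, -0.06] [0.0, -0.0, 0.007]
(449.3, 7.3, 73, 1.571) -> [32.37, -9.42, 14.64] [0.0, -0.0, 0.007]
vase (np.float64(434.5902879437898), np.float64(-212.05353990917857)) box (np.float64(655.7683239788046), np.float64(11.981115678824343)) p0 (np.float64(558.7), np.float64(-1.5)) p- (np.float64(566.8161818882719), np.float64(-59.939093007647614)) p+ (np.float64(550.5838181117282), np.float64(56.939093007647614))
```

Emit:
servo_tool([
  [2,-0.6,0,0,0,0],
  [6,-1.8,0,0,0,0],
  [10,-2.9,0,0,0,0],
  [14,-4.1,0,0,0,0],
  [18,-5.2,0,0,0,0],
  [22,-6.4,0,0,0,0],
  [26,-7.6,0,0,0,0],
  [29.5,-8.6,0,0,0,0],
  [32,-9.3,0,0,0,0],
  [32.4,-9.4,0,0,0,0],
])

```text
clock: 4.67
eef_pos: [448.0, 10.2, 219.8]
eef_rot: [3.14, -0.001, 1.581]
wrist_force: [-0.3, -0.8, 0.4]
finger_gap: 59.8
```

```bash
sed -i 's/\[500,0,-0.1\]/[550,-230,-0.1] if k=="tower" else [500,0,-.1]/' fit2.py; python3 fit2.py | grep -A2 tower; python3 -c "
from h import *
go((449.3,7.3,70,np.pi/2))
"
```

```text
tower [ 550.757 -233.969   -0.184] 
 [[-0.767  0.432  0.317]
 [ 0.376 -1.003  0.191]]
t 4.67 pos [448.   10.2 219.8] rot [ 3.14  -0.001  1.581] gap 59.79706623004546 F [-0.3 -0.8  0.4]
(449.3, 7.3, 70, 1.571) -> [-0.3, 0.11, 14.98] [0.001, -0.001, 0.01]
```

Emit:
servo_tool([
  [0,0,2,0,0,0],
  [0,0,5,0,0,0],
  [0,0,8,0,0,0],
  [0,0,11,0,0,0],
  [0,0,13.5,0,0,0],
  [0,0,14.9,0,0,0],
  [0,0,14.9,0,0,0],
  [0,0,14.9,0,0,0],
  [0,0,14.9,0,0,0],
  [0,0,14.9,0,0,0],
])

```text
clock: 5.5
eef_pos: [450.2, 6.0, 71.5]
eef_rot: [3.139, 0.0, 1.576]
wrist_force: [0.7, 0.1, 0.4]
finger_gap: 60.0
```

```bash
python3 -c "
from h import *
go((449.3,7.3,70,np.pi/2));wcam('w4')
"
```

```text
t 5.5 pos [450.2   6.   71.5] rot [3.139 0.    1.576] gap 60.023537764689685 F [0.7 0.1 0.4]
(449.3, 7.3, 70, 1.571) -> [0.13, -0.09, 0.15] [0.002, 0.0, 0.005]
crop 0 0 k 1.5625
```

View pics/w4.png

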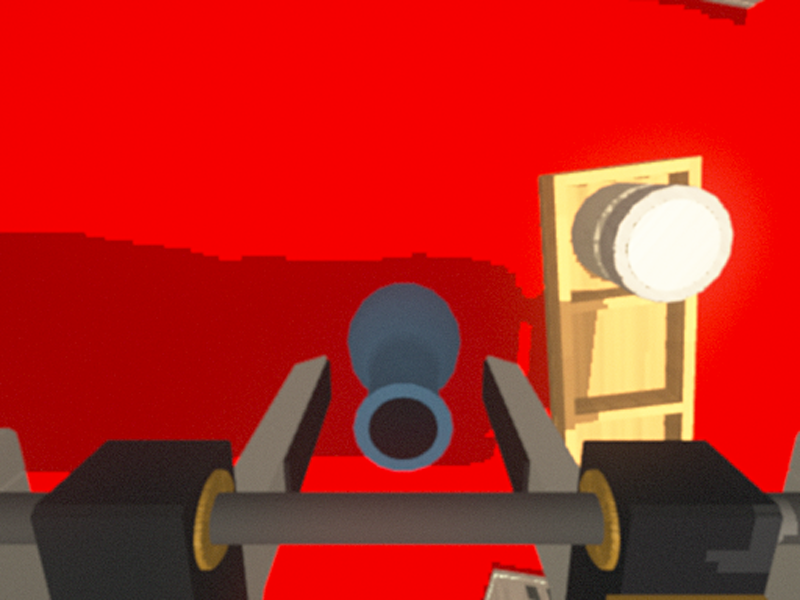

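The vase lip at (402,427) is midway between the fingers (328 and 485), so I'll close.

Emit:
servo_tool([
  [0,0,0,0,0,0],
  [0,0,0,0,0,0],
  [0,0,0,0,0,0],
  [0,0,0,0,0,0],
  [0,0,0,0,0,0],
  [0,0,0,0,0,0],
  [0,0,0,0,0,0],
  [0,0,0,0,0,0],
  [0,0,-0.5,0,0,0],
  [0,0,-1,0,0,0],
], gripper=1.5, grip_force=20)

```text
clock: 6.38
eef_pos: [449.2, 5.9, 80.3]
eef_rot: [-3.141, -0.0, 1.576]
wrist_force: [0.1, 0.3, -1.2]
finger_gap: 28.8
```

```bash
python3 -c "
from h import *
go((434.5,-212.5,110,np.pi/2-.18))
"
```

```text
t 6.38 pos [449.2   5.9  80.3] rot [-3.141 -0.     1.576] gap 28.773389001920066 F [ 0.1  0.3 -1.2]
(434.5, -212.5, 110, 1.391) -> [-21.83, -1.59, -2.97] [-0.001, 0.0, 0.185]
```

Emit:
servo_tool([
  [0,0,-1,0,0,0],
  [-0.5,0,-2,0,0,0],
  [-2.5,-0.2,-3,0,0,0.02],
  [-5.5,-0.4,-3,0,0,0.05],
  [-9,-0.7,-3,0,0,0.08],
  [-12.5,-0.9,-3,0,0,0.11],
  [-16,-1.2,-3,0,0,0.14],
  [-19,-1.4,-3,0,0,0.17],
  [-21,-1.5,-3,0,0,0.185],
  [-21.7,-1.55,-3,0,0,0.185],
])

```text
clock: 7.22
eef_pos: [434.8, -214.0, 111.2]
eef_rot: [3.14, 0.001, 1.388]
wrist_force: [1.2, -0.5, -0.6]
finger_gap: 28.9
```

Emit:
servo_tool([
  [0,0,0,0,0,0],
  [0,0,0,0,0,0],
  [0,0,0,0,0,0],
  [0,0,0,0,0,0],
  [0,0,0,0,0,0],
  [0,0,0,0,0,0],
  [0,0,0,0,0,0],
  [0,0,0,0,0,0],
  [0,0,0,0,0,0],
  [0,0,0,0,0,0],
])

```text
clock: 8.05
eef_pos: [435.1, -211.2, 110.2]
eef_rot: [-3.142, -0.0, 1.391]
wrist_force: [0.1, -0.4, -1.5]
finger_gap: 28.9
```

```bash
python3 -c "
from h import *
go((435,-211.2,71,np.pi/2-.185))
wcam('w5')
c=camera('side');crop(c,'s5',220,100,290,220)
"
```

```text
t 8.05 pos [ 435.1 -211.2  110.2] rot [-3.142 -0.     1.391] gap 28.933941875070747 F [ 0.1 -0.4 -1.5]
(435, -211.2, 71, 1.386) -> [-0.0, -0.0, 3.92] [-0.0, -0.0, 0.005]
crop 0 0 k 1.5625
crop 220 100 k 2.727272727272727
```

View pics/s5.png

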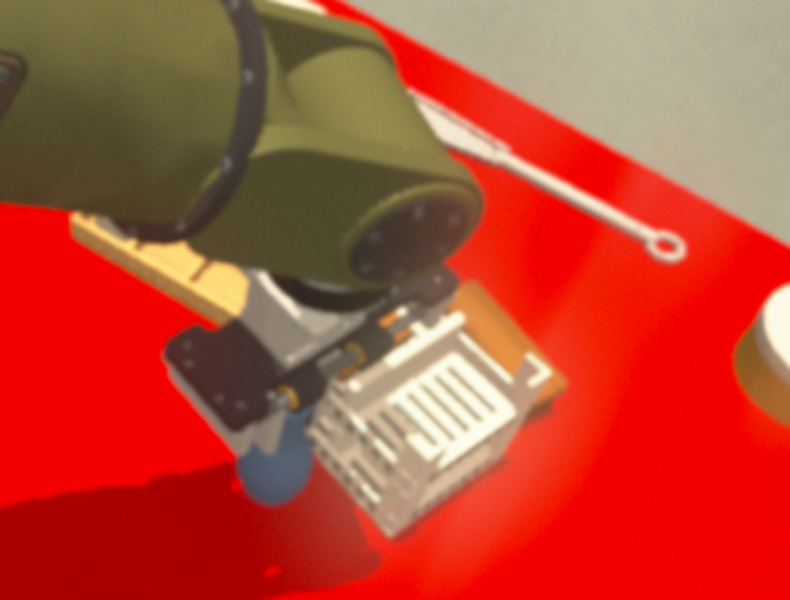

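View pics/w5.png

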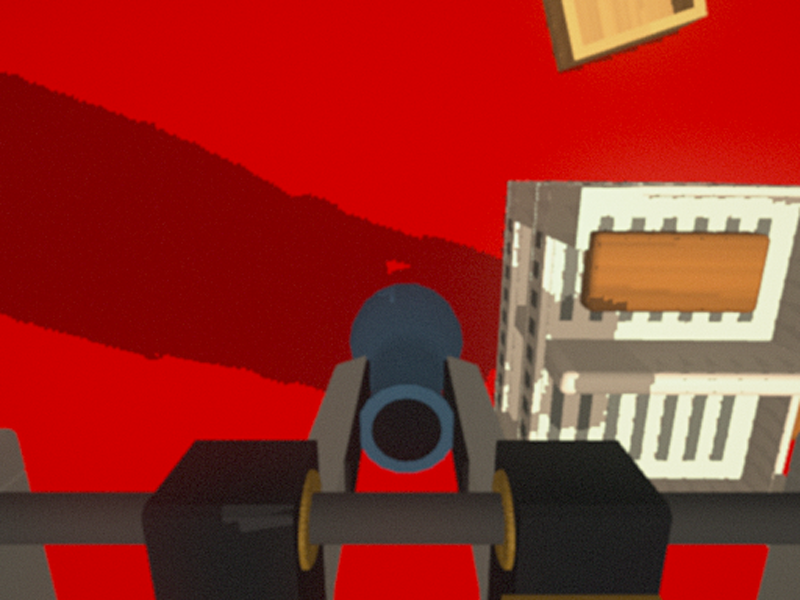

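Emit:
servo_tool([
  [0,0,0.6,0,0,0],
  [0,0,1.4,0,0,0],
  [0,0,2.2,0,0,0],
  [0,0,2.9,0,0,0],
  [0,0,3.4,0,0,0],
  [0,0,3.7,0,0,0],
  [0,0,3.9,0,0,0],
  [0,0,3.95,0,0,0],
  [0,0,3.95,0,0,0],
  [0,0,3.95,0,0,0],
])

```text
clock: 8.98
eef_pos: [435.2, -211.3, 70.9]
eef_rot: [3.141, 0.0, 1.391]
wrist_force: [-0.3, -0.6, -2.7]
finger_gap: 29.0
```

Emit:
servo_tool([
  [0,0,0,0,0,0],
  [0,0,0,0,0,0],
  [0,0,0,0,0,0],
  [0,0,0,0,0,0],
  [0,0,0,0,0,0],
  [0,0,-2,0,0,0],
  [0,0,-5,0,0,0],
  [0,0,-9,0,0,0],
  [0,0,-13,0,0,0],
  [0,0,-15,0,0,0],
], gripper=5.5)

```text
clock: 9.82
eef_pos: [435.8, -211.6, 225.4]
eef_rot: [3.137, 0.002, 1.391]
wrist_force: [0.7, -0.8, -0.3]
finger_gap: 54.9
```

```bash
python3 -c "
from h import *
go((552.5,201.2,220,np.pi/2-.145))
c=camera('side');crop(c,'s6',220,100,290,220)
"
```

```text
t 9.82 pos [ 435.8 -211.6  225.4] rot [3.137 0.002 1.391] gap 54.92174047482155 F [ 0.7 -0.8 -0.3]
(552.5, 201.2, 220, 1.426) -> [42.7, 4.09, 0.49] [0.005, 0.002, -0.035]
crop 220 100 k 2.727272727272727
```

View pics/s6.png

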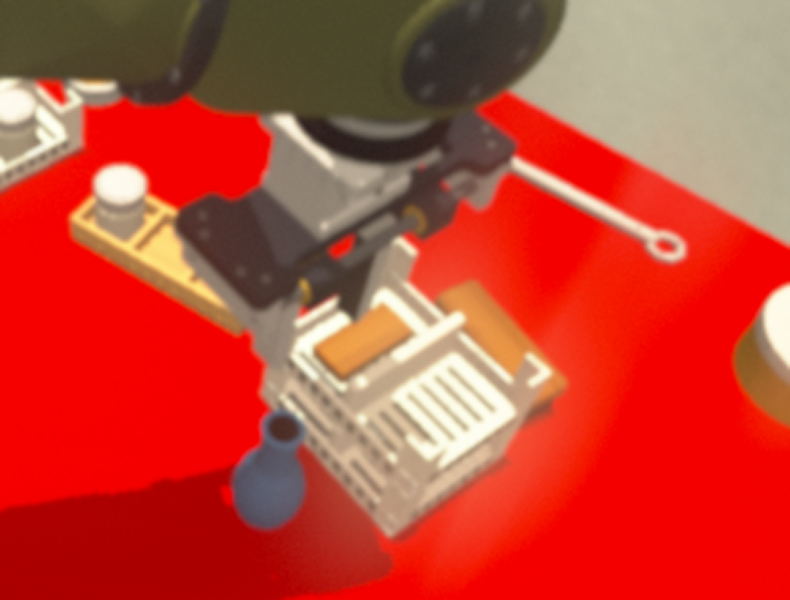

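Emit:
servo_tool([
  [2,0.2,0.3,0,0,0],
  [6,0.6,0.6,0,0,0],
  [10,1,1.2,0,0,0],
  [14,1.4,2,0,0,0],
  [18,1.8,3,0,0,-0.01],
  [22,2.2,4,0,0,-0.02],
  [26,2.5,5,0,0,-0.03],
  [30,2.9,6,0,0,-0.035],
  [34,3.3,7,0,0,-0.035],
  [38,3.7,7.5,0,0,-0.035],
], gripper=6.4)

```text
clock: 10.7
eef_pos: [539.2, 158.0, 144.1]
eef_rot: [-3.14, 0.001, 1.426]
wrist_force: [0.8, -0.9, -0.0]
finger_gap: 63.6
```

Emit:
servo_tool([
  [3,0.3,0,0,0,0],
  [4.3,0.4,0,0,0,0],
  [4.7,0.4,0,0,0,0],
  [4.7,0.4,0,0,0,0],
  [4.7,0.4,0,0,0,0],
  [4.7,0.4,0,0,0,0],
  [4.7,0.4,0,0,0,0],
  [4.7,0.4,0,0,0,0],
  [4.7,0.4,0,0,0,0],
  [4.7,0.4,0,0,0,0],
])

```text
clock: 11.53
eef_pos: [550.3, 201.6, 145.8]
eef_rot: [3.141, -0.0, 1.425]
wrist_force: [0.2, 0.2, -0.6]
finger_gap: 64.3
```

```bash
python3 -c "
from h import *
go((552.5,201.2,33,np.pi/2-.145));wcam('w6')
"
```

```text
t 11.53 pos [550.3 201.6 145.8] rot [ 3.141 -0.     1.425] gap 64.30468850509138 F [ 0.2  0.2 -0.6]
(552.5, 201.2, 33, 1.426) -> [-0.01, 0.22, 11.28] [0.0, -0.0, -0.0]
crop 0 0 k 1.5625
```

View pics/w6.png

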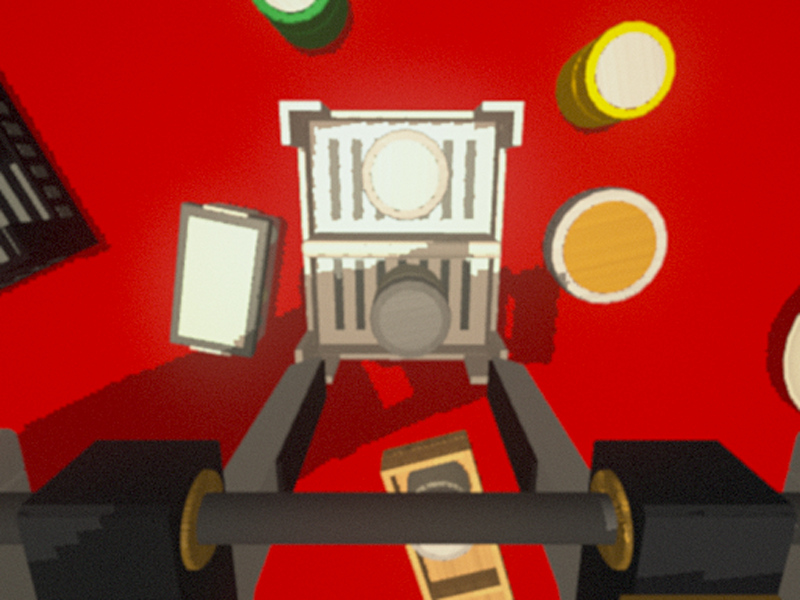

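Emit:
servo_tool([
  [0,0.1,2,0,0,0],
  [0,0.2,5,0,0,0],
  [0,0.2,8,0,0,0],
  [0,0.2,10,0,0,0],
  [0,0.2,11,0,0,0],
  [0,0.2,11.3,0,0,0],
  [0,0.2,11.3,0,0,0],
  [0,0.2,11.3,0,0,0],
  [0,0.2,11.3,0,0,0],
  [0,0.2,11.3,0,0,0],
])

```text
clock: 12.42
eef_pos: [552.8, 201.9, 33.9]
eef_rot: [3.14, -0.001, 1.426]
wrist_force: [-0.2, 0.4, 0.1]
finger_gap: 64.3
```

Emit:
servo_tool([
  [0,0,0,0,0,0],
  [0,0,0,0,0,0],
  [0,0,0,0,0,0],
  [0,0,0,0,0,0],
  [0,0,0,0,0,0],
  [0,0,0,0,0,0],
  [0,0,0,0,0,0],
  [0,0,0,0,0,0],
  [0,0,0,0,0,0],
  [0,0,0,0,0,0],
], gripper=3.8, grip_force=20)

```text
clock: 13.25
eef_pos: [552.4, 201.7, 32.9]
eef_rot: [3.141, -0.0, 1.426]
wrist_force: [-0.3, -1.2, 3.9]
finger_gap: 45.8
```

```bash
python3 -c "
from h import *
go((552.5,201.2,113,np.pi/2-.145),(566.8,-59.9,113,np.pi/2+.138));wcam('w7')
"
```

```text
t 13.25 pos [552.4 201.7  32.9] rot [ 3.141 -0.     1.426] gap 45.78511050841982 F [-0.3 -1.2  3.9]
(552.5, 201.2, 113, 1.426) -> [-0.04, 0.02, -8.01] [0.0, -0.0, 0.0]
(566.8, -59.9, 113, 1.709) -> [-25.67, 5.21, -8.01] [0.0, -0.0, -0.283]
crop 0 0 k 1.5625
```

View pics/w7.png

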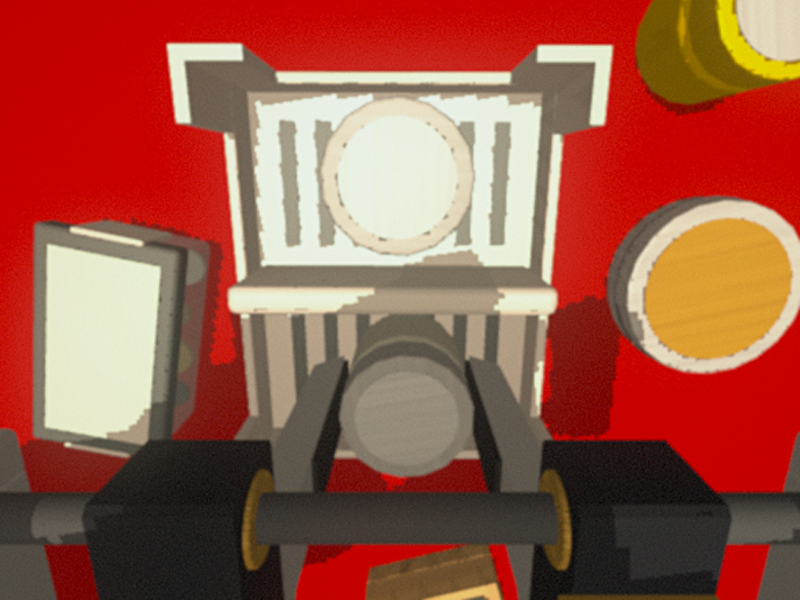

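```bash
cat > tf.py <<'E'
from h import *
from scipy.optimize import least_squares
def pix2w(c,u,v,z):
    d=c["pose"][:3,:3]@np.array([(u-c["cx"])/c["fx"],(v-c["cy"])/c["fy"],1]);o=c["pose"][:3,3];return o+d*(z-o[2])/d[2]
def P(name,X,Y,z,x0=0,y0=0,k=1.5625):
    c=pickle.load(open(name+".pkl","rb"));return pix2w(c,x0+(X+.5)/k-.5,y0+(Y+.5)/k-.5,z)
E
python3 -c "
from tf import *
print(P('w7',407,415,64),P('w7',398,176,64))
c=pickle.load(open('w7.pkl','rb'))"
```

```text
[553.734 202.11   64.   ] [562.2   278.847  64.   ]
```

Emit:
servo_tool([
  [0,0,-1,0,0,0],
  [0,0,-2.5,0,0,0],
  [0,0,-4.5,0,0,0],
  [0,0,-6.5,0,0,0],
  [0,0,-8,0,0,0],
  [-2,0.4,-8.5,0,0,-0.03],
  [-5,1,-8.5,0,0,-0.07],
  [-8.5,1.7,-8.5,0,0,-0.1],
  [-12,2.4,-8.5,0,0,-0.14],
  [-15.5,3.1,-8.5,0,0,-0.18],
])

```text
clock: 14.13
eef_pos: [560.1, 42.4, 118.0]
eef_rot: [-3.141, 0.0, 1.608]
wrist_force: [0.7, -0.0, -1.4]
finger_gap: 45.6
```

```bash
python3 -c "
from h import *
go((566.8,-59.9,113,np.pi/2+.138))
"
```

```text
t 14.13 pos [560.1  42.4 118. ] rot [-3.141  0.     1.608] gap 45.612694823852465 F [ 0.7 -0.  -1.4]
(566.8, -59.9, 113, 1.709) -> [-10.25, 0.29, 0.5] [-0.0, -0.0, -0.101]
```

Emit:
servo_tool([
  [-3,0.1,0,0,0,-0.04],
  [-6.5,0.2,0.2,0,0,-0.08],
  [-9,0.25,0.4,0,0,-0.1],
  [-10.2,0.27,0.5,0,0,-0.102],
  [-10.35,0.27,0.5,0,0,-0.102],
  [-10.35,0.27,0.5,0,0,-0.102],
  [-10.35,0.27,0.5,0,0,-0.102],
  [-10.35,0.27,0.5,0,0,-0.102],
  [-10.35,0.27,0.5,0,0,-0.102],
  [-10.35,0.27,0.5,0,0,-0.102],
])

```text
clock: 14.97
eef_pos: [566.9, -58.7, 112.8]
eef_rot: [3.142, -0.0, 1.709]
wrist_force: [0.2, 1.1, -1.0]
finger_gap: 45.9
```

```bash
python3 -c "
from h import *
go((566.8,-59.9,33.5,np.pi/2+.138))
wcam('w8')
"
```

```text
t 14.97 pos [566.9 -58.7 112.8] rot [ 3.142 -0.     1.709] gap 45.91281358258814 F [ 0.2  1.1 -1. ]
(566.8, -59.9, 33.5, 1.709) -> [-0.12, -0.03, 7.93] [0.0, -0.0, 0.0]
crop 0 0 k 1.5625
```

View pics/w8.png

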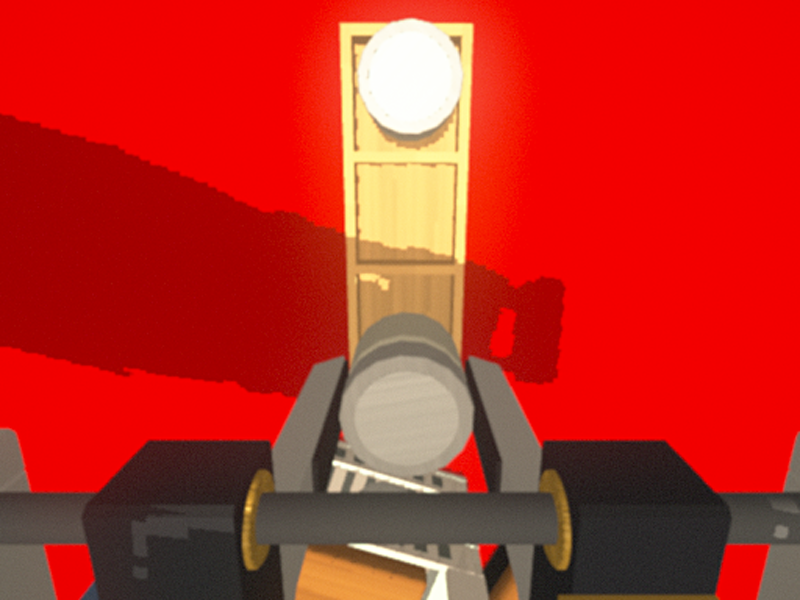

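```bash
python3 -c "
from tf import *
a,b=P('w8',340,23,28),P('w8',473,23,28);print(a,b)
l1=(P('w8',343,157,28)+P('w8',468,157,28))/2;l2=(P('w8',345,265,28)+P('w8',465,265,28))/2
print(l1,l2,(l1+l2)/2, np.arctan2(-(l1-l2)[0],(l1-l2)[1]), np.linalg.norm(l1-l2))
m=(l1+l2)/2;d=(l1-l2)/np.linalg.norm(l1-l2);print('pocket-',m-59*d,'top edge', m+91*d, (a+b)/2)
"
```

```text
[515.91   83.418  28.   ] [579.335  92.276  28.   ]
[555.637  26.748  28.   ] [563.137 -29.142  28.   ] [559.387  -1.197  28.   ] 0.13339290288103198 56.39041028150546
pocket- [567.234 -59.673  28.   ] top edge [547.284  88.995  28.   ] [547.623  87.847  28.   ]
```

Emit:
servo_tool([
  [-0.08,0,1.5,0,0,0],
  [-0.08,0,3,0,0,0],
  [-0.08,0,4.5,0,0,0],
  [-0.08,0,5.5,0,0,0],
  [-0.08,0,6.3,0,0,0],
  [-0.08,0,7,0,0,0],
  [-0.08,0,7.5,0,0,0],
  [-0.08,0,7.8,0,0,0],
  [-0.08,0,7.9,0,0,0],
  [-0.08,0,7.9,0,0,0],
])

```text
clock: 15.85
eef_pos: [567.1, -60.3, 33.8]
eef_rot: [3.141, 0.0, 1.708]
wrist_force: [-0.8, 0.5, -1.0]
finger_gap: 46.1
```

```bash
python3 -c "
from h import *
go((566.8,-59.9,33.5,np.pi/2+.138))
wcam('w9')
"
```

```text
t 15.85 pos [567.1 -60.3  33.8] rot [3.141 0.    1.708] gap 46.06633722807487 F [-0.8  0.5 -1. ]
(566.8, -59.9, 33.5, 1.709) -> [0.05, -0.02, 0.03] [0.0, 0.0, -0.001]
crop 0 0 k 1.5625
```

View pics/w9.png

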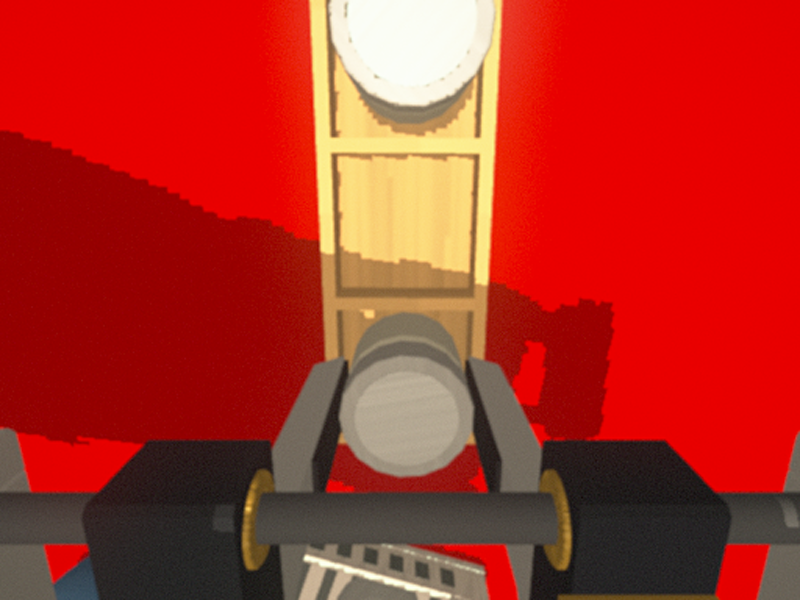

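Emit:
servo_tool([
  [0,0,0.06,0,0,0],
  [0,0,0.06,0,0,0],
  [0,0,0.06,0,0,0],
  [0,0,0.06,0,0,0],
  [0,0,0.06,0,0,0],
  [0,0,0.06,0,0,0],
  [0,0,-2,0,0,0],
  [0,0,-5,0,0,0],
  [0,0,-8.5,0,0,0],
  [0,0,-11,0,0,0],
], gripper=6.4)

```text
clock: 16.73
eef_pos: [567.3, -60.4, 146.4]
eef_rot: [3.14, 0.001, 1.708]
wrist_force: [0.4, 0.3, 0.5]
finger_gap: 64.1
```

```bash
python3 -c "
from h import *
go((561,278.6,145,np.pi/2-.145))
wcam('w10')
"
```

```text
t 16.73 pos [567.3 -60.4 146.4] rot [3.14  0.001 1.708] gap 64.07404359675445 F [0.4 0.3 0.5]
(561, 278.6, 145, 1.426) -> [33.66, 4.01, 0.13] [0.002, 0.0, 0.282]
crop 0 0 k 1.5625
```

View pics/w10.png

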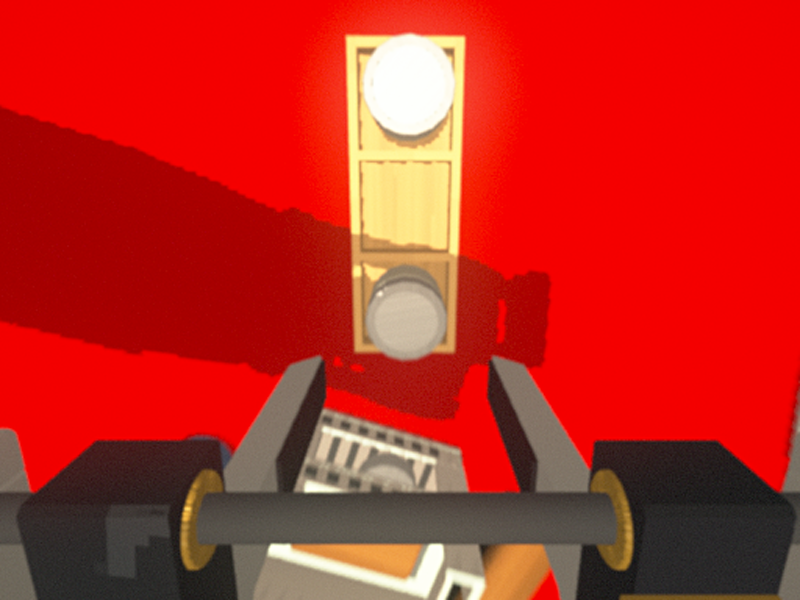

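The first jar stands in the -y pocket, with its lid at (406,317). Next is the second jar.

Emit:
servo_tool([
  [2,0.2,0,0,0,0.02],
  [6,0.7,0,0,0,0.06],
  [10,1.2,0,0,0,0.1],
  [14,1.7,0,0,0,0.14],
  [18,2.1,0,0,0,0.18],
  [22,2.6,0,0,0,0.22],
  [26,3.1,0,0,0,0.26],
  [30,3.6,0,0,0,0.282],
  [32.7,3.95,0,0,0,0.282],
  [33.7,4.0,0,0,0,0.282],
])

```text
clock: 17.62
eef_pos: [559.8, 282.6, 143.2]
eef_rot: [-3.141, -0.0, 1.429]
wrist_force: [-0.3, -0.7, 0.3]
finger_gap: 63.7
```

Emit:
servo_tool([
  [0,0,0,0,0,0],
  [0,0,0,0,0,0],
  [0,0,0,0,0,0],
  [0,0,0,0,0,0],
  [0,0,0,0,0,0],
  [0,0,0,0,0,0],
  [0,0,0,0,0,0],
  [0,0,0,0,0,0],
  [0,0,0,0,0,0],
  [0,0,0,0,0,0],
])

```text
clock: 18.45
eef_pos: [560.6, 278.9, 143.7]
eef_rot: [3.142, 0.0, 1.426]
wrist_force: [0.3, -0.6, 0.0]
finger_gap: 64.3
```

```bash
python3 -c "
from h import *
go((561,278.6,33,np.pi/2-.145))
wcam('w11')
"
```

```text
t 18.45 pos [560.6 278.9 143.7] rot [3.142 0.    1.426] gap 64.31827562819929 F [ 0.3 -0.6  0. ]
(561, 278.6, 33, 1.426) -> [-0.03, 0.05, 11.07] [0.0, 0.0, 0.0]
crop 0 0 k 1.5625
```

View pics/w11.png

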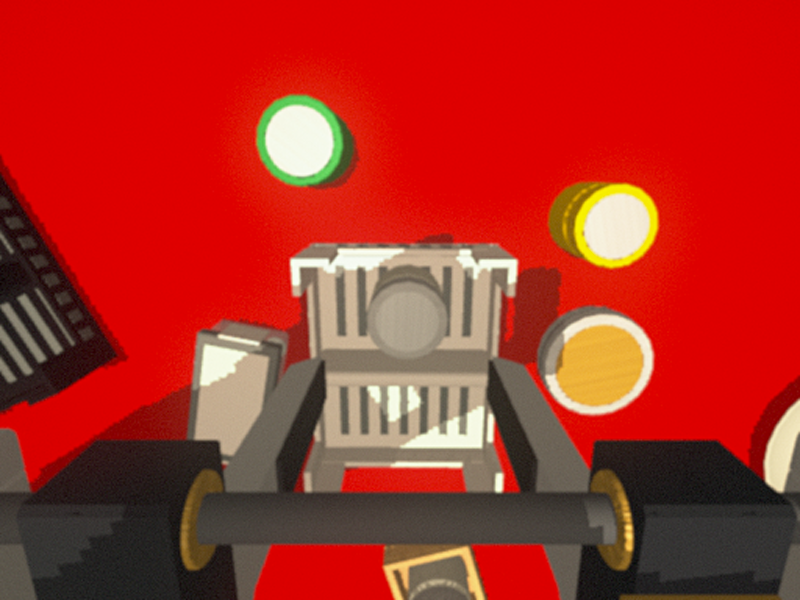

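Emit:
servo_tool([
  [0,0,2,0,0,0],
  [0,0,5,0,0,0],
  [0,0,8,0,0,0],
  [0,0,10,0,0,0],
  [0,0,10.8,0,0,0],
  [0,0,11.1,0,0,0],
  [0,0,11.1,0,0,0],
  [0,0,11.1,0,0,0],
  [0,0,11.1,0,0,0],
  [0,0,11.1,0,0,0],
])

```text
clock: 19.33
eef_pos: [561.1, 279.2, 33.9]
eef_rot: [3.14, -0.001, 1.426]
wrist_force: [-0.1, -0.5, -0.0]
finger_gap: 63.7
```

Emit:
servo_tool([
  [0,0,0,0,0,0],
  [0,0,0,0,0,0],
  [0,0,0,0,0,0],
  [0,0,0,0,0,0],
  [0,0,0,0,0,0],
  [0,0,0,0,0,0],
  [0,0,0,0,0,0],
  [0,0,-1,0,0,0],
  [0,0,-3,0,0,0],
  [0,0,-5.5,0,0,0],
], gripper=3.8)

```text
clock: 20.17
eef_pos: [559.6, 278.6, 87.2]
eef_rot: [-3.139, 0.002, 1.426]
wrist_force: [-0.5, 0.8, 0.5]
finger_gap: 45.7
```

```bash
python3 -c "
from h import *
go((558.5,-1.3,118,np.pi/2+.138))
"
```

```text
t 20.17 pos [559.6 278.6  87.2] rot [-3.139  0.002  1.426] gap 45.67395527952789 F [-0.5  0.8  0.5]
(558.5, -1.3, 118, 1.709) -> [-27.72, 3.92, -3.04] [-0.003, 0.001, -0.283]
```

Emit:
servo_tool([
  [0,0,-2,0,0,0],
  [-1,0.2,-3,0,0,-0.01],
  [-4,0.6,-3.2,0,0,-0.04],
  [-8,1.2,-3.2,0,0,-0.08],
  [-12,1.7,-3.2,0,0,-0.12],
  [-16,2.3,-3.2,0,0,-0.16],
  [-20,2.9,-3.2,0,0,-0.2],
  [-23.5,3.4,-3.2,0,0,-0.24],
  [-26.2,3.8,-3.2,0,0,-0.27],
  [-27.6,3.9,-3.2,0,0,-0.283],
])

```text
clock: 21.0
eef_pos: [559.1, -2.8, 120.3]
eef_rot: [3.141, 0.0, 1.708]
wrist_force: [-0.4, -0.2, -1.6]
finger_gap: 45.2
```

Emit:
servo_tool([
  [0,0,0,0,0,0],
  [0,0,0,0,0,0],
  [0,0,0,0,0,0],
  [0,0,0,0,0,0],
  [0,0,0,0,0,0],
  [0,0,0,0,0,0],
  [0,0,0,0,0,0],
  [0,0,0,0,0,0],
  [0,0,0,0,0,0],
  [0,0,0,0,0,0],
])

```text
clock: 21.83
eef_pos: [559.3, 0.3, 119.7]
eef_rot: [3.142, 0.0, 1.709]
wrist_force: [0.5, 0.1, -1.0]
finger_gap: 45.4
```

```bash
python3 -c "
from h import *
go((558.5,-1.3,33,np.pi/2+.138))
wcam('w12')
"
```

```text
t 21.83 pos [559.3   0.3 119.7] rot [3.142 0.    1.709] gap 45.41786017443188 F [ 0.5  0.1 -1. ]
(558.5, -1.3, 33, 1.709) -> [-0.15, -0.1, 8.67] [0.0, 0.0, 0.0]
crop 0 0 k 1.5625
```

View pics/w12.png

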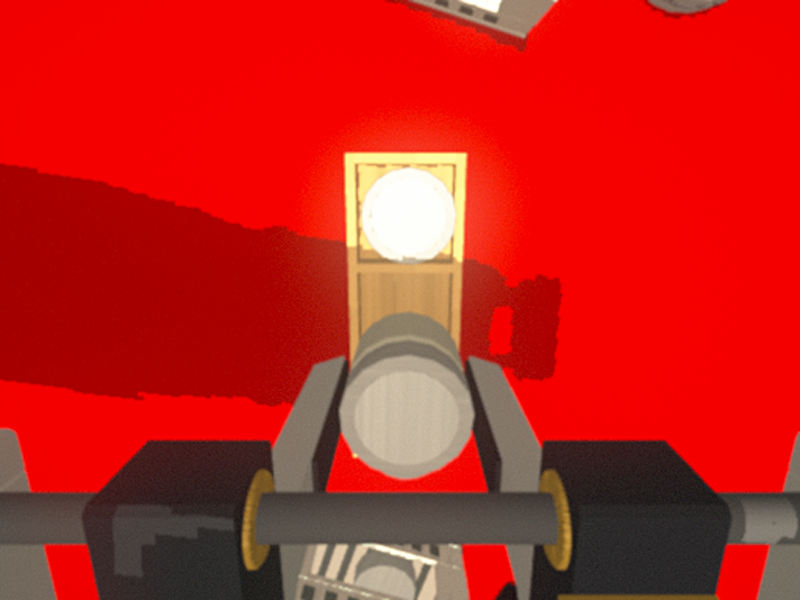

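Emit:
servo_tool([
  [-0.13,-0.06,1.5,0,0,0],
  [-0.13,-0.06,3,0,0,0],
  [-0.13,-0.06,4.5,0,0,0],
  [-0.13,-0.06,5.8,0,0,0],
  [-0.13,-0.06,6.8,0,0,0],
  [-0.13,-0.06,7.5,0,0,0],
  [-0.13,-0.06,8,0,0,0],
  [-0.13,-0.06,8.4,0,0,0],
  [-0.13,-0.06,8.6,0,0,0],
  [-0.13,-0.06,8.6,0,0,0],
])

```text
clock: 22.72
eef_pos: [558.9, -1.1, 33.7]
eef_rot: [3.142, 0.0, 1.709]
wrist_force: [-0.0, -0.4, -1.6]
finger_gap: 45.8
```

Emit:
servo_tool([
  [0,0,0.05,0,0,0],
  [0,0,0.05,0,0,0],
  [0,0,0.05,0,0,0],
  [0,0,0.05,0,0,0],
  [0,0,0.05,0,0,0],
  [0,0,0.05,0,0,0],
  [0,0,-2,0,0,0],
  [0,0,-5,0,0,0],
  [0,0,-8.5,0,0,0],
  [0,0,-11,0,0,0],
], gripper=6.4)

```text
clock: 23.55
eef_pos: [559.2, -1.1, 146.4]
eef_rot: [3.14, 0.0, 1.709]
wrist_force: [1.1, 0.1, -0.5]
finger_gap: 63.9
```

```bash
python3 -c "
from h import *
go((553.5,239,145,np.pi-.145))
c=camera('scene');crop(c,'sc1',130,120,280,210)
c=camera('side');crop(c,'sd1',130,80,280,210)
"
```

```text
t 23.55 pos [559.2  -1.1 146.4] rot [3.14  0.    1.709] gap 63.94524480121866 F [ 1.1  0.1 -0.5]
(553.5, 239, 145, 2.997) -> [23.86, 2.74, 0.14] [0.001, 0.001, -1.288]
crop 130 120 k 2.857142857142857
crop 130 80 k 2.857142857142857
```

View pics/sc1.png

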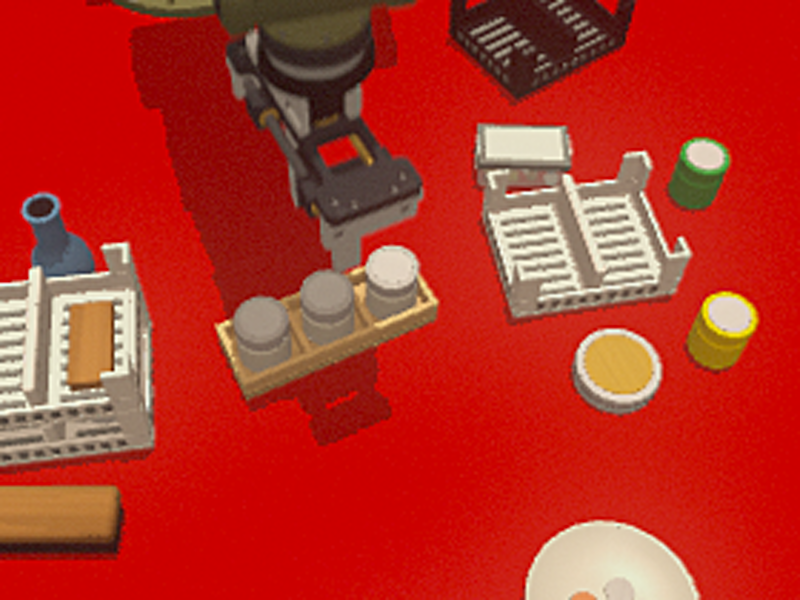

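View pics/sd1.png

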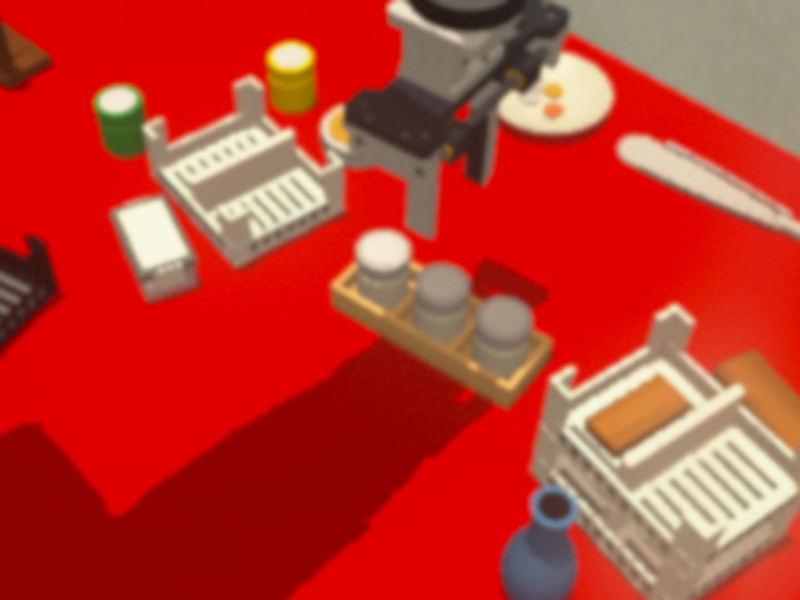

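Emit:
servo_tool([
  [2,0.2,0,0,0,-0.11],
  [5,0.5,0,0,0,-0.22],
  [8,0.9,0,0,0,-0.33],
  [11,1.2,0,0,0,-0.44],
  [14,1.6,0,0,0,-0.55],
  [17,2,0,0,0,-0.66],
  [20,2.3,0,0,0,-0.78],
  [22,2.5,0,0,0,-0.9],
  [23.5,2.7,0,0,0,-1.02],
  [23.8,2.7,0,0,0,-1.14],
], gripper=4)

```text
clock: 24.48
eef_pos: [552.2, 240.6, 142.5]
eef_rot: [-3.141, -0.001, 2.857]
wrist_force: [-1.0, -1.2, -0.0]
finger_gap: 40.0
```

Emit:
servo_tool([
  [0,0,0,0,0,-0.1],
  [0,0,0,0,0,-0.15],
  [0,0,0,0,0,-0.15],
  [0,0,0,0,0,-0.15],
  [0,0,0,0,0,-0.15],
  [0,0,0,0,0,-0.15],
  [0,0,0,0,0,-0.15],
  [0,0,0,0,0,-0.15],
  [0,0,0,0,0,-0.15],
  [0,0,0,0,0,-0.15],
])

```text
clock: 25.32
eef_pos: [552.9, 238.3, 143.7]
eef_rot: [-3.142, -0.0, 2.999]
wrist_force: [0.2, -0.1, 0.6]
finger_gap: 39.4
```

```bash
python3 -c "
from h import *
go((553.5,239,24,np.pi-.145))
wcam('w13')
"
```

```text
t 25.32 pos [552.9 238.3 143.7] rot [-3.142 -0.     2.999] gap 39.447531305325725 F [ 0.2 -0.1  0.6]
(553.5, 239, 24, 2.997) -> [-0.05, 0.08, 11.97] [-0.0, -0.0, 0.002]
crop 0 0 k 1.5625
```

View pics/w13.png

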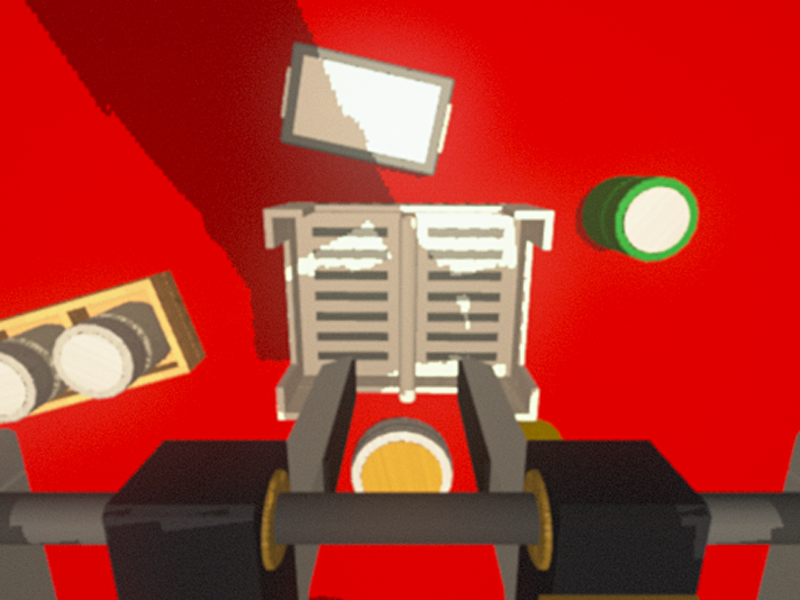

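```bash
cat > fit3.py <<'E'
from h import *
from fit import *
import sys
def wf(n,pts,z,g,x0=0,y0=0,k=1.5625):
    C[n]=pickle.load(open(n+".pkl","rb"));s=S(x0,y0,k,n)
    loc=[(-60,-75),(-60,75),(60,-75),(60,75)]
    p,e=fit([s(X,Y,*l,z) for (X,Y),l in zip(pts,loc) if X is not None],g);print(n,p,e.T.round(2))
    return p
E
python3 -c "
from fit3 import *
wf('w13',[(263,207),(554,210),(277,418),(537,418)],66,[550,240,-.14])
c=pickle.load(open('w13.pkl','rb'));crop(c,'w13b',160,120,205,155,3.8)
"
```

```text
w13 [553.158 239.233  -0.149] [[ 0.04 -0.03  0.72 -0.76]
 [ 0.2  -0.53 -0.29  0.62]]
crop 160 120 k 3.8
```

View pics/w13b.png

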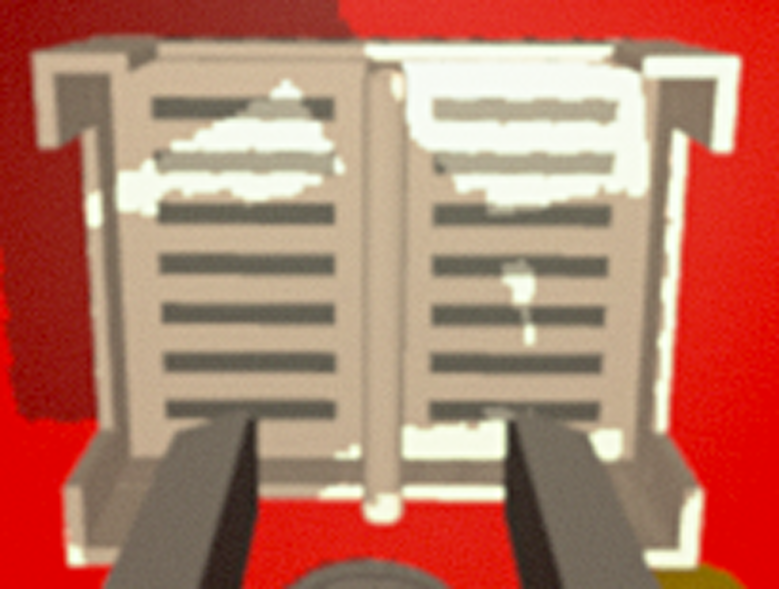

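```bash
python3 -c "
from fit3 import *
wf('w13',[(32,53),(742,57),(68,565),(698,563)],66,[550,240,-.14],160,120,3.8)
"
```

```text
w13 [553.867 239.293  -0.146] [[ 0.23 -0.57  0.7  -0.28]
 [ 0.02 -0.3  -0.39  0.68]]
```

Emit:
servo_tool([
  [-0.04,0.08,2,0,0,0],
  [-0.04,0.08,5,0,0,0],
  [-0.04,0.08,8,0,0,0],
  [-0.04,0.08,10.5,0,0,0],
  [-0.04,0.08,11.6,0,0,0],
  [-0.04,0.08,12,0,0,0],
  [-0.04,0.08,12,0,0,0],
  [-0.04,0.08,12,0,0,0],
  [-0.04,0.08,12,0,0,0],
  [-0.04,0.08,12,0,0,0],
])

```text
clock: 26.2
eef_pos: [554.0, 239.3, 25.1]
eef_rot: [3.141, 0.002, 2.999]
wrist_force: [0.1, -0.1, 0.4]
finger_gap: 40.3
```

Emit:
servo_tool([
  [0,0,0,0,0,0],
  [0,0,0,0,0,0],
  [0,0,0,0,0,0],
  [0,0,0,0,0,0],
  [0,0,0,0,0,0],
  [0,0,0,0,0,0],
  [0,0,0,0,0,0],
  [0,0,0,0,0,0],
  [0,0,0,0,0,0],
  [0,0,0,0,0,0],
], gripper=0.4, grip_force=40)

```text
clock: 27.03
eef_pos: [553.4, 239.1, 23.7]
eef_rot: [-3.142, 0.0, 2.999]
wrist_force: [-0.4, -0.0, 1.4]
finger_gap: 9.7
```

```bash
python3 -c "
from h import *
go((553,239,24,np.pi-.148),(551,239,230,np.pi-.148),(550,-233,230,np.pi-.187))
"
```

```text
t 27.03 pos [553.4 239.1  23.7] rot [-3.142  0.     2.999] gap 9.715079043853276 F [-0.4 -0.   1.4]
(553, 239, 24, 2.994) -> [0.04, -0.01, -0.03] [-0.0, 0.0, 0.005]
(551, 239, 230, 2.994) -> [0.23, -0.04, -20.63] [-0.0, 0.0, 0.005]
(550, -233, 230, 2.955) -> [-6.38, -46.77, -20.63] [-0.0, 0.0, 0.044]
```

Emit:
servo_tool([
  [0,0,-0.5,0,0,0],
  [0,0,-1.5,0,0,0],
  [0,0,-3.5,0,0,0],
  [0,0,-6,0,0,0],
  [0,0,-9,0,0,0],
  [0,0,-12,0,0,0],
  [0,0,-15,0,0,0],
  [0,0,-18,0,0,0],
  [-0.1,-1,-20,0,0,0],
  [-0.4,-3,-20.6,0,0,0.01],
])

```text
clock: 27.87
eef_pos: [553.5, 210.1, 234.4]
eef_rot: [3.139, 0.005, 2.991]
wrist_force: [0.0, 0.2, -2.1]
finger_gap: 10.3
```

Emit:
servo_tool([
  [-0.4,-3,0,0,0,0],
  [-0.8,-6,0,0,0,0],
  [-1.2,-9,0,0,0,0.01],
  [-1.7,-12.5,0,0,0,0.01],
  [-2.2,-16,0,0,0,0.02],
  [-2.6,-19.5,0,0,0,0.02],
  [-3.1,-23,0,0,0,0.03],
  [-3.6,-26.5,0,0,0,0.03],
  [-4.1,-30,0,0,0,0.034],
  [-4.5,-33,0,0,0,0.034],
])

```text
clock: 28.7
eef_pos: [546.8, -126.4, 230.7]
eef_rot: [-3.141, 0.001, 2.954]
wrist_force: [0.4, -0.3, -2.7]
finger_gap: 9.7
```

```bash
python3 -c "
from h import *
go((550,-233,230,np.pi-.187))
"
```

```text
t 28.7 pos [ 546.8 -126.4  230.7] rot [-3.141  0.001  2.954] gap 9.688797502057703 F [ 0.4 -0.3 -2.7]
(550, -233, 230, 2.955) -> [-2.3, -10.42, 0.07] [-0.0, 0.001, -0.001]
```

Emit:
servo_tool([
  [-0.5,-2.5,0,0,0,0],
  [-1.1,-5,0,0,0,0],
  [-1.7,-7.5,0,0,0,0],
  [-2.1,-9.5,0,0,0,0],
  [-2.3,-10.4,0,0,0,0],
  [-2.3,-10.4,0,0,0,0],
  [-2.3,-10.4,0,0,0,0],
  [-2.3,-10.4,0,0,0,0],
  [-2.3,-10.4,0,0,0,0],
  [-2.3,-10.4,0,0,0,0],
])

```text
clock: 29.53
eef_pos: [550.7, -229.7, 229.9]
eef_rot: [3.142, 0.0, 2.956]
wrist_force: [0.2, -0.4, -1.4]
finger_gap: 9.6
```

```bash
python3 -c "
from h import *
go((550,-233,200,np.pi-.187))
wcam('w14')
c=camera('scene');pickle.dump(c,open('sc14.pkl','wb'));crop(c,'sc14',60,90,200,240,2.5)
c=camera('side');pickle.dump(c,open('sd14.pkl','wb'));crop(c,'sd14',280,110,200,210,2.8)
"
```

```text
t 29.53 pos [ 550.7 -229.7  229.9] rot [3.142 0.    2.956] gap 9.639447776455455 F [ 0.2 -0.4 -1.4]
(550, -233, 200, 2.955) -> [0.01, -0.34, 2.99] [0.0, 0.0, 0.001]
crop 0 0 k 1.5625
crop 60 90 k 2.5
crop 280 110 k 2.8
```

View pics/w14.png

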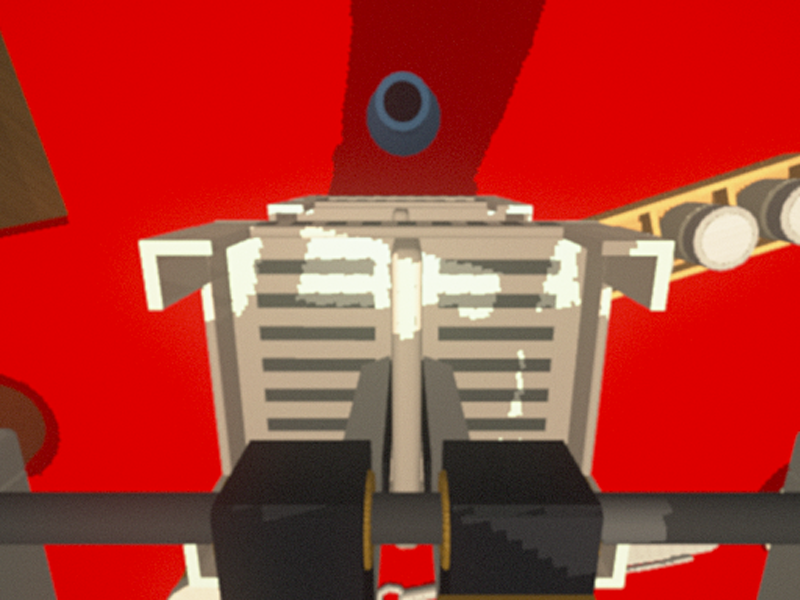

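View pics/sc14.png

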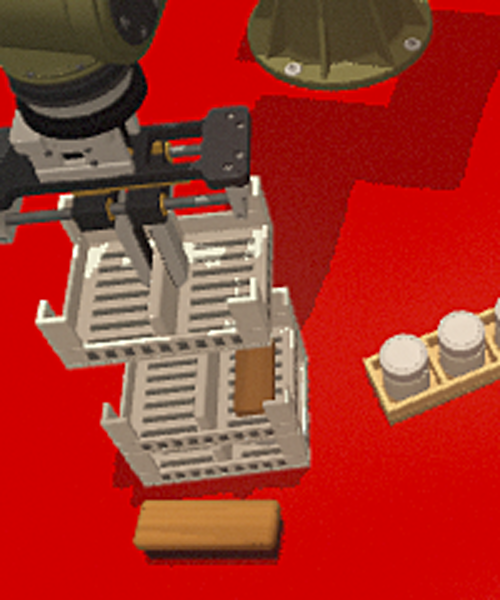

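View pics/sd14.png

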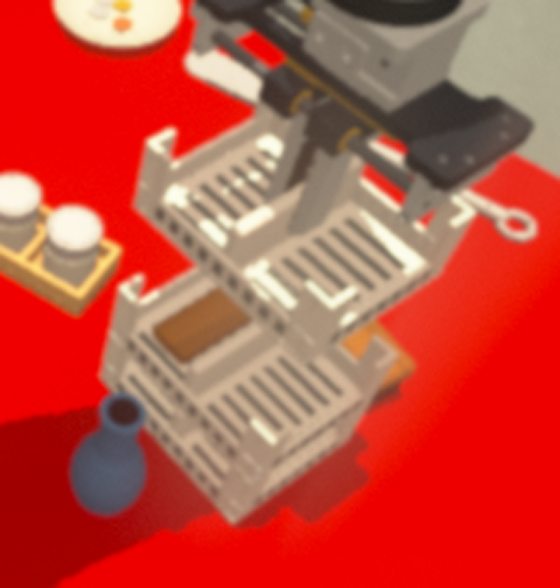

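```bash
python3 -c "
from h import *
c=pickle.load(open('w14.pkl','rb'));crop(c,'w14b',160,120,190,50,4.2);crop(c,'w14c',80,140,360,120,2.2)
"
```

```text
crop 160 120 k 4.2
crop 80 140 k 2.2
```

View pics/w14b.png

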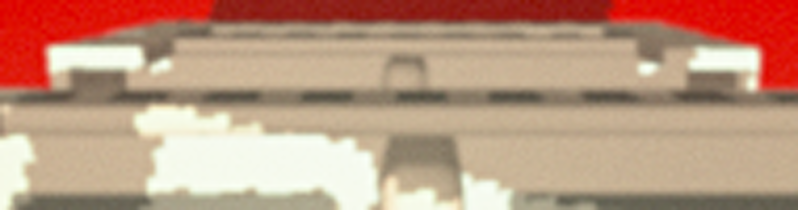

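View pics/w14c.png

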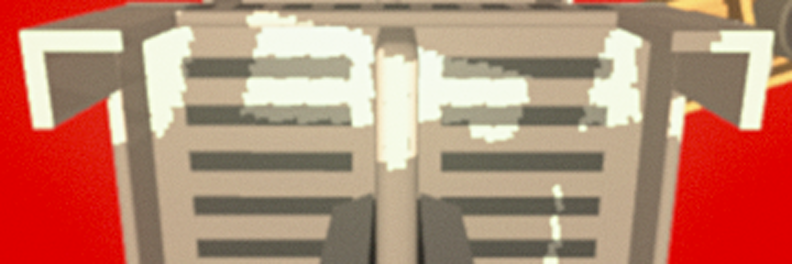

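```bash
python3 -c "
from tf import *
def an(a,b,n):
  m=(a+b)/2;d=b-a;y=np.arctan2(-d[0],d[1]);c=m[:2]+60*np.array([np.cos(y),np.sin(y)]);print(n,a,b,np.linalg.norm(d),'yaw',y,'centre',c);return c,y
t,ty=an(P('w14',46,47,126,160,120,4.2),P('w14',762,47,126,160,120,4.2),'tower')
b,by=an(P('w14',19,30,272,80,140,2.2),P('w14',773,30,272,80,140,2.2),'basket')
print(t-b,ty-by)
go()
"
```

```text
tower [ 477.295 -296.234  126.   ] [ 505.083 -147.712  126.   ] 151.09872311254102 yaw -0.18495701111956797 centre [ 550.165 -233.007]
basket [ 478.486 -292.327  272.   ] [ 506.064 -144.952  272.   ] 149.93269360504618 yaw -0.18499000539496124 centre [ 551.251 -229.676]
[-1.086 -3.332] 3.2994275393272154e-05
t 29.68 pos [ 550.7 -230.2  229.8] rot [-3.142  0.     2.955] gap 9.85627446502329 F [ 0.1  0.1 -1.9]
```

```bash
python3 -c "
from h import *
go((549.8,-233,165,np.pi-.186))
"
```

```text
t 29.68 pos [ 550.7 -230.2  229.8] rot [-3.142  0.     2.955] gap 9.85627446502329 F [ 0.1  0.1 -1.9]
(549.8, -233, 165, 2.956) -> [0.03, -0.29, 6.48] [-0.0, 0.0, -0.0]
```

Emit:
servo_tool([
  [0.02,-0.1,1,0,0,0],
  [0.02,-0.2,2.5,0,0,0],
  [0.02,-0.25,4,0,0,0],
  [0.02,-0.25,5.3,0,0,0],
  [0.02,-0.25,6.2,0,0,0],
  [0.02,-0.25,6.5,0,0,0],
  [0.02,-0.25,6.5,0,0,0],
  [0.02,-0.25,6.5,0,0,0],
  [0.02,-0.25,6.5,0,0,0],
  [0.02,-0.25,6.5,0,0,0],
])

```text
clock: 30.52
eef_pos: [550.2, -233.2, 165.4]
eef_rot: [-3.141, 0.001, 2.955]
wrist_force: [-0.2, -0.2, -2.3]
finger_gap: 9.8
```

Emit:
servo_tool([
  [0,0,0,0,0,0],
  [0,0,0,0,0,0],
  [0,0,0,0,0,0],
  [0,0,0,0,0,0],
  [0,0,0,0,0,0],
  [0,0,0,0,0,0],
  [0,0,0,0,0,0],
  [0,0,0,0,0,0],
  [0,0,0,0,0,0],
  [0,0,0,0,0,0],
])

```text
clock: 31.35
eef_pos: [549.9, -233.1, 164.7]
eef_rot: [-3.142, 0.0, 2.955]
wrist_force: [0.2, -0.1, -2.4]
finger_gap: 9.6
```

```bash
python3 -c "
from h import *
go((549.8,-233,143.7,np.pi-.186));
c=camera('side');crop(c,'sd15',280,110,200,210,2.8)
"
```

```text
t 31.35 pos [ 549.9 -233.1  164.7] rot [-3.142  0.     2.955] gap 9.626355463863785 F [ 0.2 -0.1 -2.4]
(549.8, -233, 143.7, 2.956) -> [0.02, 0.01, 2.1] [-0.0, 0.0, -0.001]
crop 280 110 k 2.8
```

View pics/sd15.png

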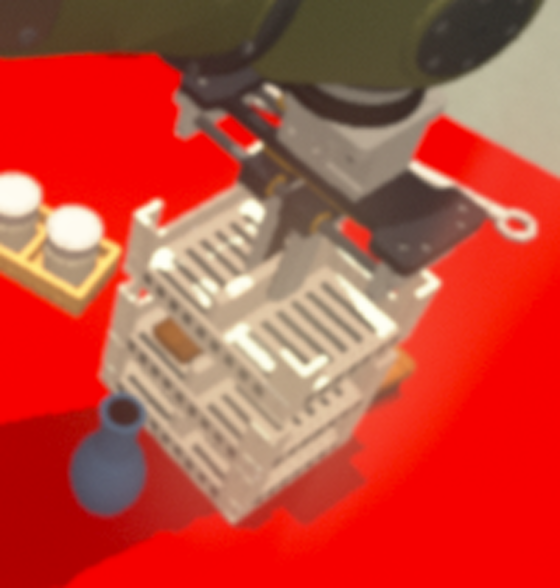

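Emit:
servo_tool([
  [0,0,0.3,0,0,0],
  [0,0,0.6,0,0,0],
  [0,0,0.9,0,0,0],
  [0,0,1.15,0,0,0],
  [0,0,1.4,0,0,0],
  [0,0,1.6,0,0,0],
  [0,0,1.8,0,0,0],
  [0,0,1.95,0,0,0],
  [0,0,2.05,0,0,0],
  [0,0,2.05,0,0,0],
])

```text
clock: 32.23
eef_pos: [549.9, -233.1, 144.0]
eef_rot: [3.142, -0.0, 2.955]
wrist_force: [0.6, -0.2, -2.8]
finger_gap: 9.7
```

Emit:
servo_tool([
  [0,0,0.05,0,0,0],
  [0,0,0.05,0,0,0],
  [0,0,0.05,0,0,0],
  [0,0,0.05,0,0,0],
  [0,0,0.05,0,0,0],
  [0,0,0.05,0,0,0],
  [0,0,0.05,0,0,0],
  [0,0,0.05,0,0,0],
  [0,0,0.05,0,0,0],
  [0,0,0.05,0,0,0],
])

```text
clock: 33.07
eef_pos: [549.9, -233.1, 143.7]
eef_rot: [-3.142, 0.0, 2.955]
wrist_force: [-0.4, -0.3, -0.6]
finger_gap: 10.0
```

```bash
python3 -c "
from h import *
go((549.8,-233,143.7,np.pi-.186));wcam('w16')
c=camera('side');crop(c,'sd16',280,110,200,210,2.8)
c=camera('scene');crop(c,'sc16',80,110,160,200,3)
"
```

```text
t 33.07 pos [ 549.9 -233.1  143.7] rot [-3.142  0.     2.955] gap 9.963994417954648 F [-0.4 -0.3 -0.6]
(549.8, -233, 143.7, 2.956) -> [0.01, 0.01, 0.0] [-0.0, 0.0, -0.001]
crop 0 0 k 1.5625
crop 280 110 k 2.8
crop 80 110 k 3
```

View pics/sd16.png

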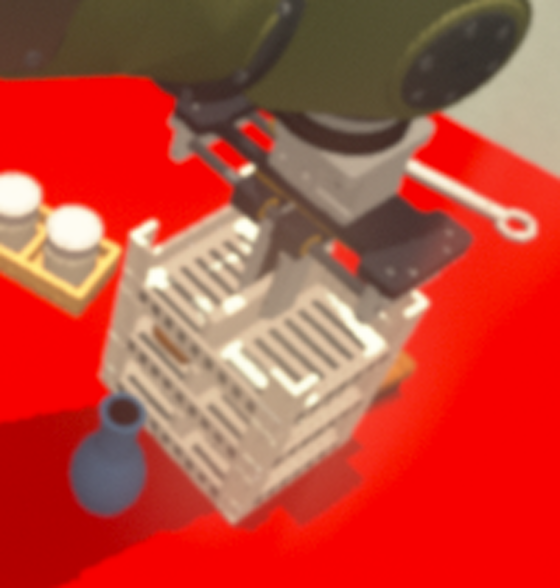

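View pics/sc16.png

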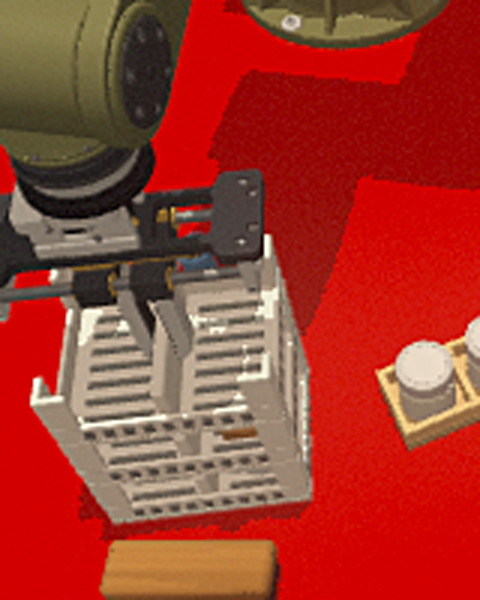

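Seated flush, and its weight is off the wrist. I'll release it and rise.

Emit:
servo_tool([
  [0,0,0,0,0,0],
  [0,0,0,0,0,0],
  [0,0,0,0,0,0],
  [0,0,0,0,0,0],
  [0,0,0,0,0,0],
  [0,0,-1,0,0,0],
  [0,0,-3,0,0,0],
  [0,0,-6,0,0,0],
  [0,0,-9,0,0,0],
  [0,0,-11,0,0,0],
], gripper=3, grip_force=20)

```text
clock: 34.05
eef_pos: [550.2, -233.2, 257.6]
eef_rot: [-3.141, 0.003, 2.955]
wrist_force: [0.2, -0.4, -0.1]
finger_gap: 30.0
```

```bash
python3 -c "
from h import *
go((440.2,232,180,np.pi/2-.347));
c=camera('side');crop(c,'sd17',280,110,200,210,2.8)
c=camera('scene');crop(c,'sc17',80,110,160,200,3)
"
```

```text
t 34.05 pos [ 550.2 -233.2  257.6] rot [-3.141  0.003  2.955] gap 29.96585096930968 F [ 0.2 -0.4 -0.1]
(440.2, 232, 180, 1.224) -> [19.47, 43.68, 7.66] [0.002, 0.003, 1.731]
crop 280 110 k 2.8
crop 80 110 k 3
```

View pics/sd17.png

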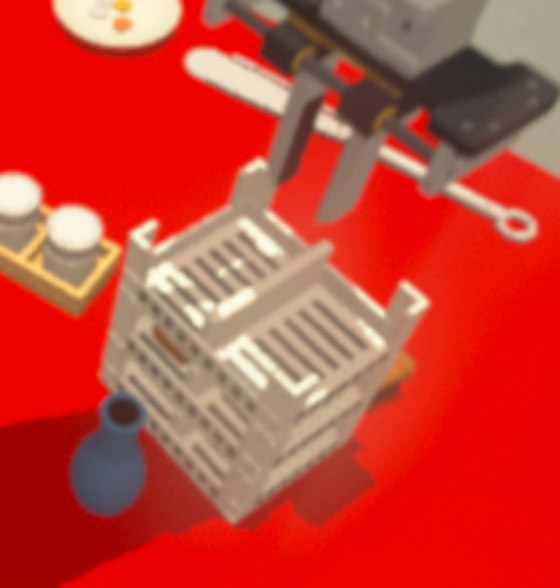

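View pics/sc17.png

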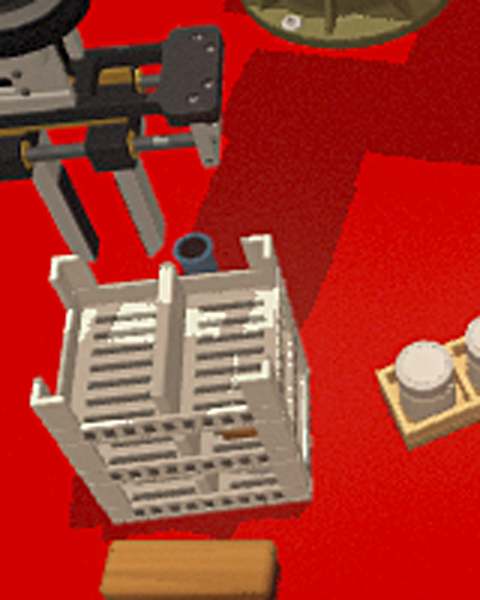

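Emit:
servo_tool([
  [1,2.3,0,0,0,0.1],
  [2.6,6,0,0,0,0.22],
  [4.2,9.5,0,0,0,0.34],
  [5.8,13,0,0,0,0.46],
  [7.4,16.5,0,0,0,0.58],
  [8.9,20,0.5,0,0,0.7],
  [10.5,23.5,1.5,0,0,0.82],
  [12,27,2.5,0,0,0.94],
  [13.6,30.5,3.5,0,0,1.06],
  [15.2,34,4.5,0,0,1.18],
], gripper=7)

```text
clock: 34.98
eef_pos: [465.8, 119.2, 211.2]
eef_rot: [-3.141, -0.0, 1.811]
wrist_force: [0.9, 0.1, -1.4]
finger_gap: 69.9
```

```bash
python3 -c "
from h import *
go((440.2,232,130,np.pi/2-.347))"
```

```text
t 34.98 pos [465.8 119.2 211.2] rot [-3.141 -0.     1.811] gap 69.93186321586342 F [ 0.9  0.1 -1.4]
(440.2, 232, 130, 1.224) -> [11.56, 0.2, 8.12] [-0.0, 0.0, 0.587]
```

Emit:
servo_tool([
  [3,0.1,2,0,0,0.12],
  [6,0.1,4,0,0,0.24],
  [9,0.2,6,0,0,0.36],
  [11,0.2,7.5,0,0,0.48],
  [11.5,0.2,8.1,0,0,0.587],
  [11.5,0.2,8.1,0,0,0.587],
  [11.5,0.2,8.1,0,0,0.587],
  [11.5,0.2,8.1,0,0,0.587],
  [11.5,0.2,8.1,0,0,0.587],
  [11.5,0.2,8.1,0,0,0.587],
])

```text
clock: 35.82
eef_pos: [441.2, 229.2, 131.4]
eef_rot: [3.141, -0.001, 1.23]
wrist_force: [-0.4, 0.2, -0.7]
finger_gap: 69.9
```

```bash
python3 -c "
from h import *
go((440.2,232,6,np.pi/2-.347));wcam('w18')"
```

```text
t 35.82 pos [441.2 229.2 131.4] rot [ 3.141 -0.001  1.23 ] gap 69.85640071039195 F [-0.4  0.2 -0.7]
(440.2, 232, 6, 1.224) -> [0.23, -0.2, 12.54] [0.001, -0.001, 0.007]
crop 0 0 k 1.5625
```

View pics/w18.png

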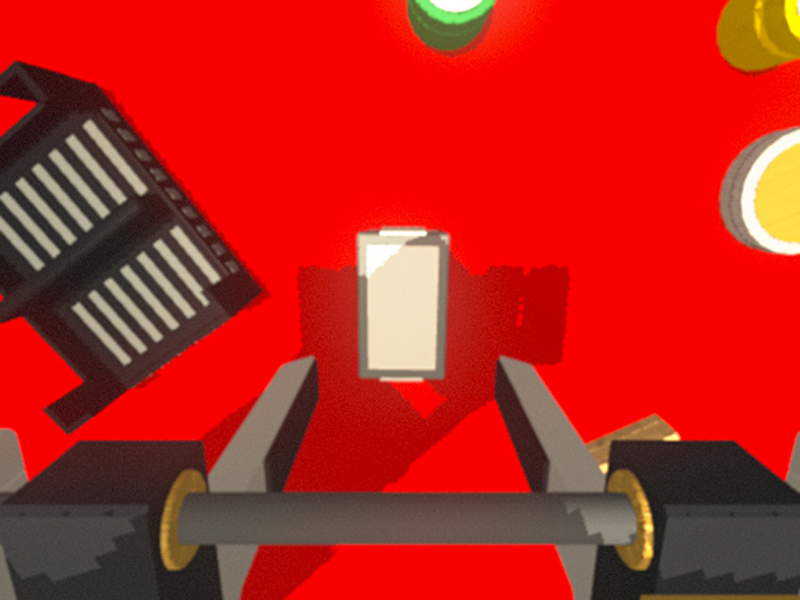

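```bash
python3 -c "
from tf import *
a=[P('w18',x,y,38) for x,y in [(357,233),(448,233),(444,378),(358,380)]]
m=sum(a)/4;print(m);e=a[0]+a[1]-a[2]-a[3];yw=np.arctan2(-e[0],e[1]);print(yw)
go((m[0],m[1],8,np.pi/2+yw))"
```

```text
[440.693 232.407  38.   ]
-0.3524339005137473
t 35.87 pos [441.1 229.2 131.3] rot [ 3.141 -0.001  1.23 ] gap 70.4343596367068 F [ 0.1 -0.  -0.1]
(np.float64(440.6933035892246), np.float64(232.40706903292022), 8, np.float64(1.218)) -> [0.28, -0.15, 12.33] [0.001, -0.001, 0.012]
```

Emit:
servo_tool([
  [0.2,-0.1,2,0,0,0.01],
  [0.26,-0.15,5,0,0,0.01],
  [0.26,-0.15,8,0,0,0.01],
  [0.26,-0.15,10.5,0,0,0.01],
  [0.26,-0.15,11.8,0,0,0.01],
  [0.26,-0.15,12.2,0,0,0.01],
  [0.26,-0.15,12.3,0,0,0.01],
  [0.26,-0.15,12.3,0,0,0.01],
  [0.26,-0.15,12.3,0,0,0.01],
  [0.26,-0.15,12.3,0,0,0.01],
])

```text
clock: 36.7
eef_pos: [440.8, 232.8, 8.9]
eef_rot: [3.14, -0.001, 1.22]
wrist_force: [0.3, -0.3, -0.2]
finger_gap: 69.9
```

Emit:
servo_tool([
  [0,0,0,0,0,0],
  [0,0,0,0,0,0],
  [0,0,0,0,0,0],
  [0,0,0,0,0,0],
  [0,0,0,0,0,0],
  [0,0,0,0,0,0],
  [0,0,0,0,0,0],
  [0,0,0,0,0,0],
  [0,0,0,0,0,0],
  [0,0,0,0,0,0],
], gripper=4.4, grip_force=20)

```text
clock: 37.53
eef_pos: [440.3, 232.7, 8.1]
eef_rot: [3.141, -0.0, 1.22]
wrist_force: [-2.6, -1.2, 4.4]
finger_gap: 52.0
```

```bash
python3 -c "
from h import *
go((440.7,232.4,130,np.pi/2-.347),(655,11.9,130,np.pi/2+.136))"
```

```text
t 37.53 pos [440.3 232.7   8.1] rot [ 3.142 -0.     1.22 ] gap 52.03077517352372 F [-2.6 -1.2  4.4]
(440.7, 232.4, 130, 1.224) -> [-0.01, 0.05, -12.19] [0.0, -0.0, -0.004]
(655, 11.9, 130, 1.707) -> [-13.34, 27.76, -12.19] [0.0, -0.0, -0.487]
```

Emit:
servo_tool([
  [0,0,-1,0,0,0],
  [0,0,-3,0,0,0],
  [0,0,-6,0,0,0],
  [0,0,-9,0,0,0],
  [-0.5,1,-11.5,0,0,-0.02],
  [-2,4,-12.2,0,0,-0.07],
  [-3.6,7.5,-12.2,0,0,-0.12],
  [-5.3,11,-12.2,0,0,-0.18],
  [-7,14.5,-12.2,0,0,-0.25],
  [-8.7,18,-12.2,0,0,-0.32],
])

```text
clock: 38.37
eef_pos: [580.2, 87.4, 130.4]
eef_rot: [3.141, -0.0, 1.543]
wrist_force: [0.6, 0.4, -1.4]
finger_gap: 51.8
```

```bash
python3 -c "
from h import *
go((655.5,11.9,110,np.pi/2+.136))"
```

```text
t 38.37 pos [580.2  87.4 130.4] rot [ 3.141 -0.     1.543] gap 51.8291471068738 F [ 0.6  0.4 -1.4]
(655.5, 11.9, 110, 1.707) -> [-7.34, 7.73, 2.05] [0.0, -0.0, -0.164]
```

Emit:
servo_tool([
  [-2,2.1,0,0,0,-0.05],
  [-4,4.2,0,0,0,-0.1],
  [-6,6.3,0.5,0,0,-0.14],
  [-7.1,7.5,1.2,0,0,-0.163],
  [-7.4,7.75,1.8,0,0,-0.163],
  [-7.4,7.75,2,0,0,-0.163],
  [-7.4,7.75,2,0,0,-0.163],
  [-7.4,7.75,2,0,0,-0.163],
  [-7.4,7.75,2,0,0,-0.163],
  [-7.4,7.75,2,0,0,-0.163],
])

```text
clock: 39.2
eef_pos: [654.3, 13.3, 110.6]
eef_rot: [3.141, 0.0, 1.703]
wrist_force: [-0.7, 0.0, -1.5]
finger_gap: 52.1
```

```bash
python3 -c "
from h import *
go((655.7,11.9,8.3,np.pi/2+.136));wcam('w19')"
```

```text
t 39.2 pos [654.3  13.3 110.6] rot [3.141 0.    1.703] gap 52.07429589729628 F [-0.7  0.  -1.5]
(655.7, 11.9, 8.3, 1.707) -> [-0.16, 0.11, 10.23] [0.001, 0.0, -0.004]
crop 0 0 k 1.5625
```

View pics/w19.png

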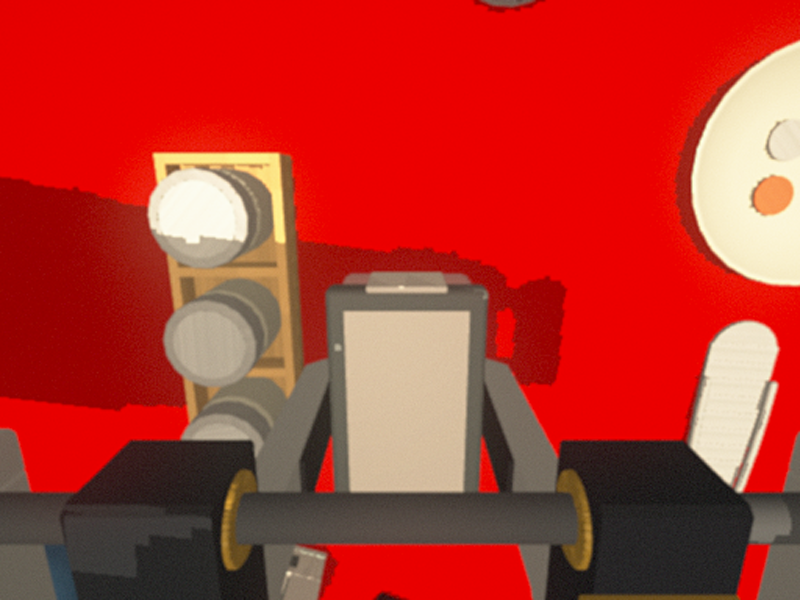

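Emit:
servo_tool([
  [-0.13,0.1,2,0,0,0],
  [-0.13,0.1,4.5,0,0,0],
  [-0.13,0.1,6.5,0,0,0],
  [-0.13,0.1,8,0,0,0],
  [-0.13,0.1,9,0,0,0],
  [-0.13,0.1,9.7,0,0,0],
  [-0.13,0.1,10.1,0,0,0],
  [-0.13,0.1,10.2,0,0,0],
  [-0.13,0.1,10.2,0,0,0],
  [-0.13,0.1,10.2,0,0,0],
])

```text
clock: 40.08
eef_pos: [656.0, 11.5, 8.6]
eef_rot: [3.14, 0.0, 1.703]
wrist_force: [-0.4, 0.0, -1.1]
finger_gap: 51.6
```

Emit:
servo_tool([
  [0,0,0.04,0,0,0],
  [0,0,0.04,0,0,0],
  [0,0,0.04,0,0,0],
  [0,0,0.04,0,0,0],
  [0,0,0.04,0,0,0],
  [0,0,0.04,0,0,0],
  [0,0,0.04,0,0,0],
  [0,0,0.04,0,0,0],
  [0,0,0.04,0,0,0],
  [0,0,0.04,0,0,0],
])

```text
clock: 40.92
eef_pos: [656.0, 11.5, 8.1]
eef_rot: [3.141, 0.0, 1.703]
wrist_force: [-0.5, 0.8, 5.9]
finger_gap: 51.4
```

Emit:
servo_tool([
  [0,0,0,0,0,0],
  [0,0,0,0,0,0],
  [0,0,0,0,0,0],
  [0,0,0,0,0,0],
  [0,0,0,0,0,0],
  [0,0,-2,0,0,0],
  [0,0,-5,0,0,0],
  [0,0,-9,0,0,0],
  [0,0,-13,0,0,0],
  [0,0,-16,0,0,0],
], gripper=6.6)

```text
clock: 41.75
eef_pos: [656.0, 11.4, 171.0]
eef_rot: [3.139, 0.0, 1.703]
wrist_force: [0.9, 0.0, 1.0]
finger_gap: 66.0
```

```bash
python3 -c "
from h import *
go((600,-60,200,np.pi/2+.136));wcam('w20')"
```

```text
t 41.75 pos [656.   11.4 171. ] rot [3.139 0.    1.703] gap 65.97287187723298 F [0.9 0.  1. ]
(600, -60, 200, 1.707) -> [-6.35, -6.48, -2.92] [0.003, 0.0, -0.004]
crop 0 0 k 1.5625
```

View pics/w20.png

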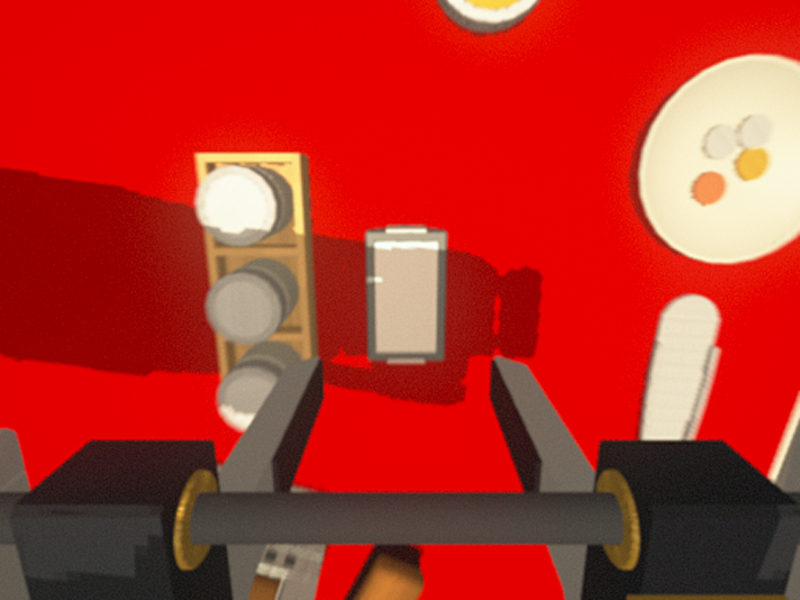

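Emit:
servo_tool([
  [-1.5,-1.5,-1,0,0,0],
  [-3.5,-3.5,-2.5,0,0,0],
  [-6,-5.5,-4,0,0,0],
  [-8.5,-6.5,-5,0,0,0],
  [-9.5,-7,-5.5,0,0,0],
  [-9.5,-7,-5.5,0,0,0],
  [-9.5,-7,-5.5,0,0,0],
  [-9.5,-7,-5.5,0,0,0],
  [-9.5,-7,-5.5,0,0,0],
  [-9.5,-7,-5.5,0,0,0],
])

```text
clock: 42.63
eef_pos: [598.9, -90.8, 221.6]
eef_rot: [-3.141, -0.0, 1.704]
wrist_force: [-0.3, -0.5, 0.5]
finger_gap: 65.9
```

```bash
python3 -c "
from h import *
go((350,-250,240,np.pi-.185),(350,150,240,np.pi/2));wcam('w21',190,10,200,180,3.3)"
```

```text
t 42.63 pos [598.9 -90.8 221.6] rot [-3.14  -0.001  1.704] gap 65.8529918049975 F [-0.3 -0.5  0.5]
(350, -250, 240, 2.957) -> [-12.47, -26.78, -1.82] [-0.001, -0.001, -1.253]
(350, 150, 240, 1.571) -> [27.17, -21.47, -1.8] [-0.001, -0.0, 0.133]
crop 190 10 k 3.3
```

View pics/w21.png

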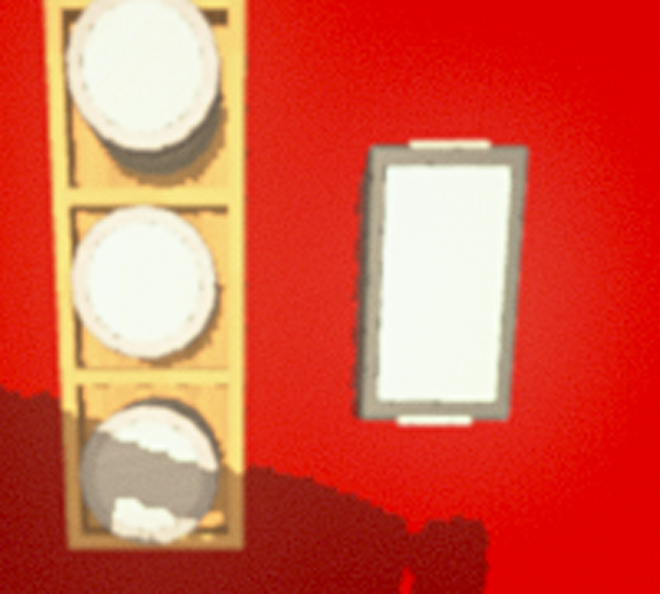

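```bash
python3 -c "
from tf import *
Q=lambda x,y,z:P('w21',x,y,z,190,10,3.3)
l1=(Q(57,197,28)+Q(243,197,28))/2;l2=(Q(65,377,28)+Q(243,377,28))/2
bl,br=Q(69,550,28),Q(241,550,28)
m=(l1+l2)/2;d=l1-l2;y=np.arctan2(-d[0],d[1]);print('rack',m,y,np.linalg.norm(d),(bl+br)/2)
def loc(p,m,y):
  v=p[:2]-m[:2];return np.cos(y)*v[0]+np.sin(y)*v[1],-np.sin(y)*v[0]+np.cos(y)*v[1]
a=[Q(*q,38) for q in [(370,148),(528,148),(510,418),(358,418)]]
e=a[0]+a[1]-a[2]-a[3];by=np.arctan2(-e[0],e[1]);print('box',loc(sum(a)/4,m,y),'rel yaw',by-y)
for j in [(143,75),(146,282),(150,472)]:print('jar',loc(Q(*j,64),m,y))
v=P('w14',403,101,112);print('vase',loc(v,np.array([550.2,-233.]),-.185))
"
```

```text
rack [560.251  -2.457  28.   ] 0.13639435054096144 58.954057308676795 [571.65  -93.209  28.   ]
box (np.float64(97.51300673443286), np.float64(-0.15764479358593775)) rel yaw -0.006122504835961384
jar (np.float64(1.4106869429282947), np.float64(58.77209498696514))
jar (np.float64(0.8492439276099658), np.float64(0.6934398096318135))
jar (np.float64(0.6863934303383941), np.float64(-58.1342396209278))
vase (np.float64(-116.39412656762347), np.float64(1.700231347911462))
```

Emit:
servo_tool([
  [2,-2,0,0,0,0],
  [5,-4,-0.5,0,0,0],
  [8,-6.5,-1,0,0,0.01],
  [11,-9,-1.5,0,0,0.03],
  [14,-11,-2,0,0,0.05],
  [17,-13.5,-2,0,0,0.07],
  [20,-16,-2,0,0,0.09],
  [23,-18,-2,0,0,0.1],
  [25,-20,-2,0,0,0.12],
  [27,-21.5,-2,0,0,0.13],
])

```text
clock: 43.52
eef_pos: [348.3, 148.7, 242.5]
eef_rot: [3.141, -0.0, 1.573]
wrist_force: [0.9, 0.6, 1.1]
finger_gap: 65.7
```

```bash
python3 -c "
from h import *
go((250,300,240,np.pi/2))
for n in ['scene','side']:
  c=camera(n);pickle.dump(c,open(n+'_f.pkl','wb'));crop(c,n+'_f',80,90,320,240)
"
```

```text
t 43.52 pos [348.3 148.7 242.5] rot [ 3.141 -0.     1.573] gap 65.68262379143194 F [0.9 0.6 1.1]
(250, 300, 240, 1.571) -> [15.15, -9.8, 0.25] [0.0, -0.0, 0.002]
crop 80 90 k 2.5
crop 80 90 k 2.5
```

View pics/scene_f.png

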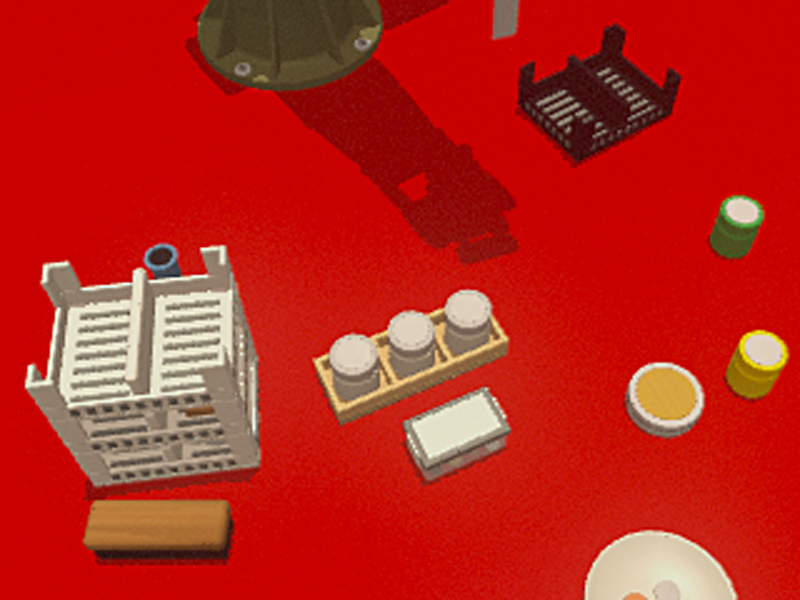

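View pics/side_f.png

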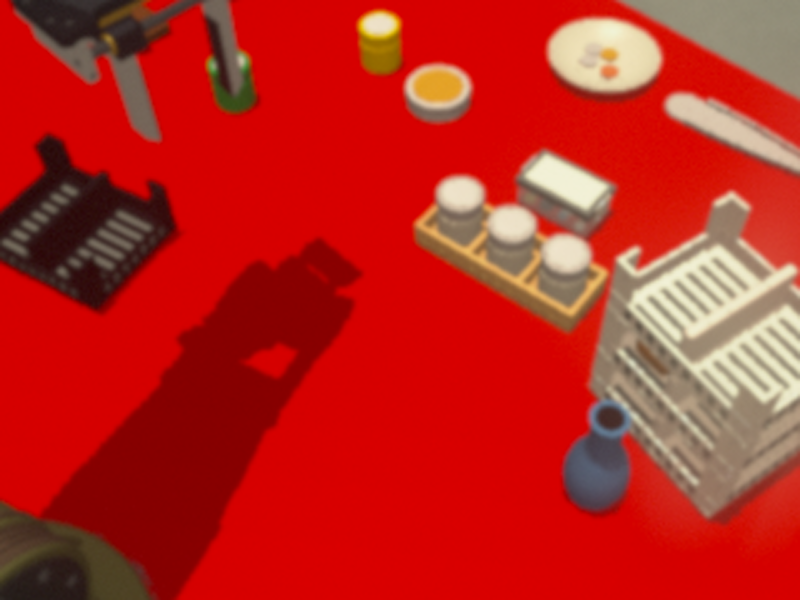

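Everything is in place and the arm is clear. One call to let it settle, then I'll hand in.

Emit:
servo_tool([
  [0,0,0,0,0,0],
  [0,0,0,0,0,0],
  [0,0,0,0,0,0],
  [0,0,0,0,0,0],
  [0,0,0,0,0,0],
  [0,0,0,0,0,0],
  [0,0,0,0,0,0],
  [0,0,0,0,0,0],
  [0,0,0,0,0,0],
  [0,0,0,0,0,0],
])

```text
clock: 44.45
eef_pos: [350.1, 147.5, 242.4]
eef_rot: [3.142, 0.0, 1.573]
wrist_force: [0.7, 0.2, -0.8]
finger_gap: 65.9
```

```bash
python3 -c "
from cell import *
print(sign_off(), read_state()['clock'])"
```

```text
the job is handed in; nothing more can be done
the job is handed in; nothing more can be done
```

The tidy-up is finished and handed in at about 44 s of the 136 s allowed; `sign_off()` gives no verdict. I moved the vase first, then the two jars, then the emptied basket, then the button box.

| Item | Last check | Target |
|---|---|---|
| Jars | within 1.5 mm of their pocket centres | 8 mm |
| Box behind the rack | 97.5 mm from the rack centre, 0.2 mm off centre, 0.006 rad off parallel | 98 mm, 15 mm, 0.2 rad |
| Vase | upright, 116.4 mm in front of the tower centre, 1.7 mm off centre (measured after it was placed, before the basket was stacked) | 117 mm, 15 mm |
| Basket | looks flush on the tower; at release the tool was within 0.1 mm of the computed seated pose | 8 mm, 0.1 rad |

I did not measure the basket again after letting go; the last pictures show it level and flush. The brush and polish tin look unmoved in those pictures, but I did not measure them.

No check failed. The wrist and fixed cameras disagreed by about 2 mm in x, so I averaged the two.

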